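# Check the cheeses with the contact thermometer

## Robot

A 6-joint arm with a two-finger parallel gripper is mounted at the origin on the work surface. World frame = base frame: x ahead of the robot, y to its left, z up, the work surface at z = 0. Lengths are in m, angles in degrees, forces in N, time in s.
With the tool pointing down it reaches from about 0.4 to 0.825 m from the base axis. Payload 7 kg.
Tool frame: the origin (TCP) lies on the centre line of the jaws, within the pads' length; the fingertips stand 22 mm ahead of it and the grasp point (between the pads) lies 3 mm ahead of it (ctrl.finger_overhang is the distance from the TCP to the fingertips, in m); z points along the fingers, y is the line along which they close (so a half turn about z gives the same grasp; the last joint's range is limited). The gripper opens to 88 mm and grips with 3 to 60 N. Pads are 19 mm wide; open, the fingers measure 130 mm over their backs; the gripper's body (78 mm by 193 mm) begins 47 mm behind the grasp point.
Start: joints at [-57.92, 20.546, 0.682, 0, -70.136, -16.507], TCP at [0.181, -0.65, 0.249] pointing down, gripper open.
Joint ranges: [-176.03, 176.03], [-82.01, 121.73], [-58.28, 71.71], [-173.87, 95.51], [-174.79, -0.11], [-173.66, 173.66]. Speed limits (degrees/s): [136.94, 136.94, 172.46, 180, 180, 180].

## Interface

Orientations are given as [roll, pitch, yaw] about the fixed x, y, z axes, in that order (R = Rz(yaw) Ry(pitch) Rx(roll)).
In Python, from plant import ctrl gives the robot as it stands. The module is installed in compiled form; this text tells all that it offers.
- The arm moves only by the shell command python3 -m creep 'ROWS'. ROWS is JSON, a list of rows, each an object with "grip": the closure, from 0 (fully open) to 1 (shut); "delta_pos": the shift along the tool's x, y, z scaled (see below), a list of three; "rotation": the turn, a rotation vector about the tool's x, y, z scaled (see below), a list of three. A call has 1 to 5 rows; each row is the pose to reach, as a shift and turn from the pose commanded when the call began, along the tool's axes at that moment; what a row does not reach only later rows make up. The controller multiplies each number of a shift by 10 cm and each number of a turn by pi/2 rad. A row lasts 1/10 s, in which the tool goes at most 50 mm and 8.59 degrees, less where a joint would pass 70% of its speed; a pose out of reach is approached as far as the arm can. A call with a number of a shift or a turn outside -1 to 1 is refused whole. A call with a gripper value outside its range is refused whole. The fingers move at their own pace and stop on an object; the grip force is fixed at half the most. Time passes only in rows, so rows that repeat a pose let the fingers close. It gives the time, the measured TCP pose, the force, the opening and the grip force at its end, in the units of the state.
- ctrl.get_obs(): the state, without advancing time (a new reading comes with each control period).
- ctrl.snapshot(name): name is "scene" or "top" or "wrist"; returns a dict with "color" (400x640x3 uint8, red, green, blue), "intrinsics" (3x3 intrinsics, pixels), "distortion" ([k1, k2, p1, p2, k3] as OpenCV has them; the pictures are not rectified), "R" (3x3) and "t" (3): a world point X has camera coordinates R X + t. Camera axes: x right, y down, z forward; pixel columns grow to the right and rows downward; lengths in m; the calibration is good to about 2 mm. A picture is of the moment at which its call begins. There is no depth.
- ctrl.close_job(): hands the job in; it is judged then, once.
The state is a dict: "clock": time; "joint_pos": joint angles; "qvel": joint speeds; "tau": joint torques, N m; "tool_pos": TCP position; "orientation": TCP orientation; "force": force on the tool from outside, world axes, zero at the start; "moment": the same for the moment, N m; "opening": finger opening in m; "gripper_force": force on a finger pad.
Only numpy, scipy, OpenCV 4.12 (cv2) and the standard library are available. Lean on these libraries where they do the work, as an engineer would, in place of code of your own. Each camera call takes 0.05 s, during which the arm holds its last target. There are 200 camera calls.

## Task

Lift the lid of the wooden case until it rests back on its stop, take out the orange thermometer, and hold its steel tip for three seconds on the black spot of each cheese that is there, mildest first: white, then yellow, then brown, then red, then the grey crock. Then lay the thermometer flat in the case again, let go of it and shut the lid. Do not knock any cheese over and leave everything else on the counter where it is.

Things in the scene. Friction and masses are not known exactly. Their poses are not given: they have to be found in the camera images.
- case: Fixed wooden case 170 (its x) x 260 (its y) x 75 mm high, walls 6 mm, lid on top. Origin: centre of its underside, on the counter. Its -x side, which opens, faces roughly to the robot. Inside a dark flat foam bed, top 36 mm above the counter; the pocket over it is 158 x 248 mm, 39 mm deep. The probe starts lying on the foam near the middle, along the case's y, tip towards +y.
- lid (a joint): Lid angle, rad: 0 shut, 1.9 fully open on its stop (leaning back past upright). Lid 180 mm deep (10 mm overhang in front), 260 wide, 10 thick, 0.35 kg, on a damped hinge along the case's +x top edge. Let go below about 1.4 it falls shut; beyond about 1.6 it falls back on to its stop and stays.
- lid_hinge (a point): Middle of the lid's hinge line, which runs along the case's y, 75.5 mm above the counter, 85 mm from the case's centre towards its +x.
- lid_grip (a point): Centre of the black lid knob: a drum 24 mm in diameter, 30 mm long, lying along the case's y on a 12 mm stem; its centre is 35 mm above the lid's upper face and 145 mm from the hinge (along the lid). Pinch it across its 30 mm length, fingers closing along the case's y; it can turn between the fingers as the lid swings.
- probe: Hand-held contact thermometer, 0.11 kg, straight: orange square handle 100 x 24 x 24 mm, then a bare steel stem of 8 mm diameter ending in a steel ball of 10 mm diameter. Origin: centre of the handle; its +x runs along the stem to the tip. Total length 175 mm. Grip the handle across its 24 mm and tilt it about 40 degrees, tip down, to touch a spot with the ball.
- probe_tip (a point): Centre of the steel ball at the probe's tip, 120 mm from the middle of the handle; the ball's radius is 5 mm.
- white: Loose ivory-white fresh cheese round, upright cylinder 100 mm across and 50 mm high, firm, 0.4 to 0.8 kg. Origin: centre of its underside. May be absent (None).
- white_spot (a point): Centre of the black round test spot, 28 mm across, on top of the white fresh cheese, 22 mm from the centre of its top towards its own +x, 50 mm above its underside.
- yellow: Loose golden-yellow cheese wheel with a darker band, upright cylinder 110 mm across and 65 mm high, firm, 0.4 to 0.8 kg. Origin: centre of its underside. May be absent (None).
- yellow_spot (a point): Centre of the black round test spot, 28 mm across, on top of the yellow wheel, 22 mm from the centre of its top towards its own +x, 65 mm above its underside.
- smoked: Loose brown smoked cheese round with a pale string band, upright cylinder 92 mm across and 55 mm high, firm, 0.4 to 0.8 kg. Origin: centre of its underside. May be absent (None).
- smoked_spot (a point): Centre of the black round test spot, 28 mm across, on top of the brown smoked cheese, 22 mm from the centre of its top towards its own +x, 55 mm above its underside.
- red: Loose dark red waxed cheese, upright cylinder 100 mm across and 45 mm high, firm, 0.4 to 0.8 kg. Origin: centre of its underside. May be absent (None).
- red_spot (a point): Centre of the black round test spot, 28 mm across, on top of the red-waxed cheese, 22 mm from the centre of its top towards its own +x, 45 mm above its underside.
- crock: Loose grey clay crock (closed and solid, holds a cheese), upright cylinder 110 mm across and 70 mm high, firm, 0.4 to 0.8 kg. Origin: centre of its underside. May be absent (None).
- crock_spot (a point): Centre of the black round test spot, 28 mm across, on top of the grey clay crock, 22 mm from the centre of its top towards its own +x, 70 mm above its underside.
- jar: Bystander: small amber glass jar with white lid, 54 mm across, 60 mm high, standing among the cheeses. Origin: centre of its underside.
- tub: Bystander: white paper cheese tub with ivory lid, 122 mm across, 76 mm high. Origin: centre of its underside.
- bottle: Bystander: green glass bottle, 72 mm across, 290 mm high. Origin: centre of its underside.
- loaf: Bystander: bread loaf 64 x 160 x 66 mm, lying. Origin: middle of its underside.
- salami: Bystander: salami 48 mm thick, 208 mm long, lying. Origin: middle of its underside.
- tomatoes: Bystander: three red tomatoes on the vine, each 32 mm across, about 70 mm overall. Origin: under one of them.
Things that resemble listed ones, but are neither listed nor needed, are in the scene too. Several things look just like the red: the one meant starts nearest to the robot's base.

How it is judged (in metres and radians):
On the way, in this order (a step that is already met when the one before it is completed fails the run):
1. the lid is lifted open and rests on its stop (value of joint lid above 1.82 rad), for 0.4 s.
2. the probe is lifted out of the case (z of probe in the frame of case above 0.11 m), for 0.1 s.
3. the probe's tip is held on the black spot of the white fresh cheese (ball centre within 17 mm of the spot's centre, touching it) for two and a half seconds (distance between probe_tip and white_spot below 0.017 m and contact force between probe and white above 0.15 N), for 2.5 s.
4. the probe's tip is held on the black spot of the yellow wheel (ball centre within 17 mm of the spot's centre, touching it) for two and a half seconds (distance between probe_tip and yellow_spot below 0.017 m and contact force between probe and yellow above 0.15 N), for 2.5 s.
5. the probe's tip is held on the black spot of the brown smoked cheese (ball centre within 17 mm of the spot's centre, touching it) for two and a half seconds (distance between probe_tip and smoked_spot below 0.017 m and contact force between probe and smoked above 0.15 N), for 2.5 s.
6. the probe's tip is held on the black spot of the red-waxed cheese (ball centre within 17 mm of the spot's centre, touching it) for two and a half seconds (distance between probe_tip and red_spot below 0.017 m and contact force between probe and red above 0.15 N), for 2.5 s.
7. the probe's tip is held on the black spot of the grey clay crock (ball centre within 17 mm of the spot's centre, touching it) for two and a half seconds (distance between probe_tip and crock_spot below 0.017 m and contact force between probe and crock above 0.15 N), for 2.5 s.
8. the probe lies in the case, let go, with the lid open (x of probe in the frame of case between -0.075 and 0.075 m and y of probe in the frame of case between -0.12 and 0.12 m and z of probe in the frame of case between 0.03 and 0.062 m and y of probe_tip in the frame of case between -0.125 and 0.125 m and z of probe_tip in the frame of case between 0.03 and 0.072 m and contact force between probe and the fingers below 0.05 N and linear speed of probe below 0.03 m/s and value of joint lid above 0.5 rad), for 0.2 s.
9. the lid is shut (value of joint lid below 0.05 rad), for 0.3 s.
At the end, for the whole second after the job is handed in: The lid is shut (within 0.05 rad), the probe lies flat on the foam inside the case, and every cheese stands upright at rest on the counter (value of joint lid below 0.05 rad and x of probe in the frame of case between -0.075 and 0.075 m and y of probe in the frame of case between -0.12 and 0.12 m and z of probe in the frame of case between 0.03 and 0.062 m and y of probe_tip in the frame of case between -0.125 and 0.125 m and z of probe_tip in the frame of case between 0.03 and 0.072 m and linear speed of each of probe, white, yellow, smoked, red, crock below 0.02 m/s and angle between each of white, yellow, smoked, red, crock's own z axis and vertical below 0.1 rad and height (world z) of each of white, yellow, smoked, red, crock below 0.02 m); the robot touches nothing.
It fails at once if a cheese is knocked over (angle between any of white, yellow, smoked, red, crock's own z axis and vertical above 0.5 rad).
It fails at once if a bystander is moved more than 60 mm or knocked over (distance of any of jar, tub, bottle, loaf, salami, tomatoes from where it was at the start of the episode above 0.06 m or angle between any of jar, tub, bottle's own z axis and vertical above 0.5 rad).
Of white, yellow, smoked, red, crock only 3 to 5 are there at a start; the rules pass over those that are not, and their reading is None.
At some moment in a run one of white, yellow, smoked, red, crock may be knocked a few centimetres aside while the robot is not near it.
Once in a run the grip may slacken for a moment while it holds something.
It also fails if it takes over 208 s, if anything falls off the work surface, if the arm or the gripper's body presses on something with over 40 N, if the wrist force passes 120 N, or if a joint passes its speed limit or range.

## Working session

There is one attempt and no reset: what is moved stays moved. The work goes in short steps, Python scripts to look and compute and a shell command to move; the robot and the scene stay as the last step left them, time stands still between calls to the robot, and variables do not carry over. Pictures are saved under pics/ and viewed, at most 14 in all, crops included, and the job is handed in when it is done.

```bash
mkdir -p pics; cat > h.py <<'E'
import numpy as np, cv2
from plant import ctrl
from scipy.spatial.transform import Rotation as Ro
def snap(n,f=None):
    s=ctrl.snapshot(n)
    if f: cv2.imwrite('pics/'+f,s['color'][:,:,::-1])
    np.savez('last_'+n+'.npz',**s)
    return s
def load(n): return dict(np.load('last_'+n+'.npz'))
def px2w(s,uv,z):
    p=cv2.undistortPoints(np.array([[uv]],float),s['intrinsics'],s['distortion'])[0,0]
    d=s['R'].T@np.array([p[0],p[1],1]); c=-s['R'].T@s['t']
    return c+d*(z-c[2])/d[2]
def w2px(s,X):
    return cv2.projectPoints(np.array([X],float).reshape(-1,3),cv2.Rodrigues(s['R'])[0],s['t'],s['intrinsics'],s['distortion'])[0].reshape(-1,2)
def pose():
    o=ctrl.get_obs(); return np.array(o['tool_pos']),Ro.from_euler('xyz',o['orientation'],degrees=True)
E
python3 - <<'E'
from h import *
o=ctrl.get_obs();print(o)
a=snap('top','top0.png');b=snap('scene','scene0.png')
for s in(a,b):print(s['intrinsics'],-s['R'].T@s['t'],s['R'])
E
```

```text
{'clock': 0.0, 'joint_pos': array([-5.79213904e+01,  2.05908158e+01,  6.35207212e-01, -1.94637671e-02,
       -7.01358659e+01, -1.65043948e+01]), 'qvel': array([-0.0295416 , -0.04872801,  0.08927863,  0.09485894, -0.04617376,
        0.09694776]), 'tau': array([-5.36384887e-04, -5.82721031e+01,  2.93068510e+01,  6.99753553e+00,
        6.93037538e-03, -1.14324419e-04]), 'tool_pos': array([ 0.18105849, -0.64980657,  0.2476426 ]), 'orientation': array([ 1.79907096e+02, -8.44587184e-03, -1.64432407e+02]), 'force': array([ 0.93300232, -0.05312673,  0.43539296]), 'moment': array([ 0.0374955 ,  0.01507396, -0.02694018]), 'gripper_force': 0.0, 'opening': 0.08713787934343847}
[[422.20080292   0.         322.4037985 ]
 [  0.         422.20080292 203.1025896 ]
 [  0.           0.           1.        ]] [ 0.4484873  -0.03675916  1.34251087] [[-1.07169508e-02 -9.99942559e-01  1.61529879e-04]
 [-9.89902923e-01  1.05865166e-02 -1.41351083e-01]
 [ 1.41341254e-01 -1.67475150e-03 -9.89959517e-01]]
[[460.52203419   0.         323.73814695]
 [  0.         460.52203419 204.00755972]
 [  0.           0.           1.        ]] [ 1.38938109 -0.62781736  1.16832595] [[ 0.57803867  0.8157631   0.0200463 ]
 [ 0.6126465  -0.41762382 -0.67101015]
 [-0.53901351  0.40015111 -0.74117712]]
```

View pics/top0.png

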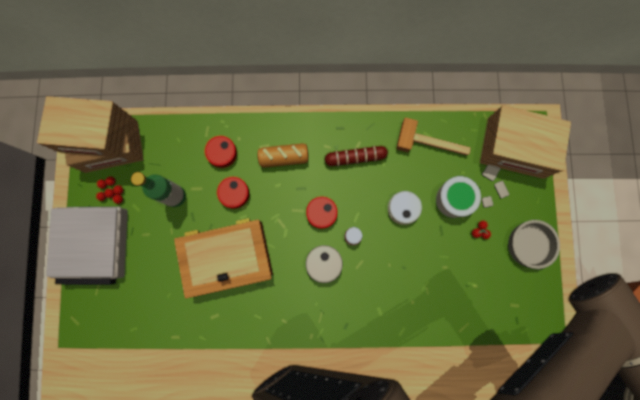

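View pics/scene0.png

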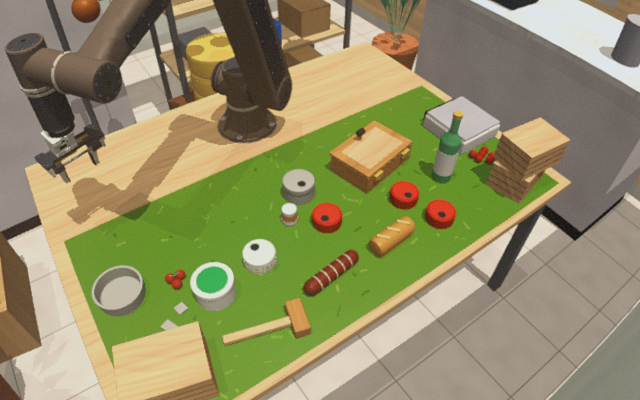

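```bash
python3 - <<'E'
from h import *
a=load('top')['color'][:,:,::-1];b=load('scene')['color'][:,:,::-1]
c=cv2.resize(a[180:300,170:450],None,fx=2.85,fy=2.85,interpolation=cv2.INTER_CUBIC)[:,:798]
d=cv2.resize(b[110:300,180:490],None,fx=2.57,fy=2.57,interpolation=cv2.INTER_CUBIC)
cv2.imwrite('pics/c1.png',c);cv2.imwrite('pics/c2.png',d)
s=load('top')
for n,uv,z in[('white?',(405,208),.05),('wspot',(407,213.5),.05),('crock',(324,265),.07),('cspot',(325,257),.07),('red',(322,212),.045),('rspot',(323,212),.045),('red2',(233,193),.045),('red3',(221,152),.045),('knob',(223,278),.12)]:print(n,px2w(s,uv,z).round(4))
E
```

```text
white? [ 0.615  -0.2943  0.05  ]
wspot [ 0.5978 -0.2998  0.05  ]
crock [ 0.4435 -0.0417  0.07  ]
cspot [ 0.4672 -0.0449  0.07  ]
red [ 0.6059 -0.0374  0.045 ]
rspot [ 0.6059 -0.0405  0.045 ]
red2 [0.6686 0.2398 0.045 ]
red3 [0.8009 0.2809 0.045 ]
knob [0.4093 0.2483 0.12  ]
```

View pics/c1.png

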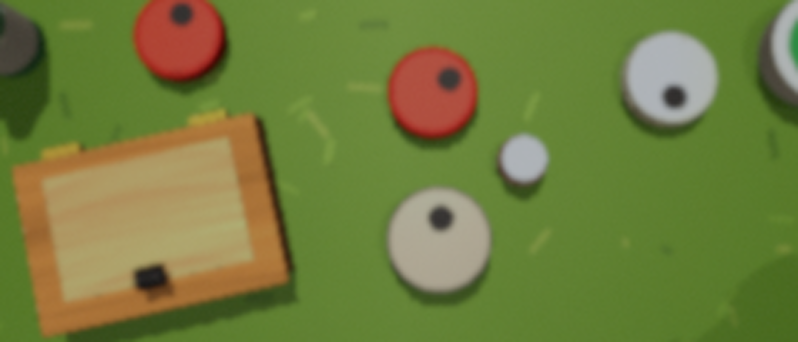

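View pics/c2.png

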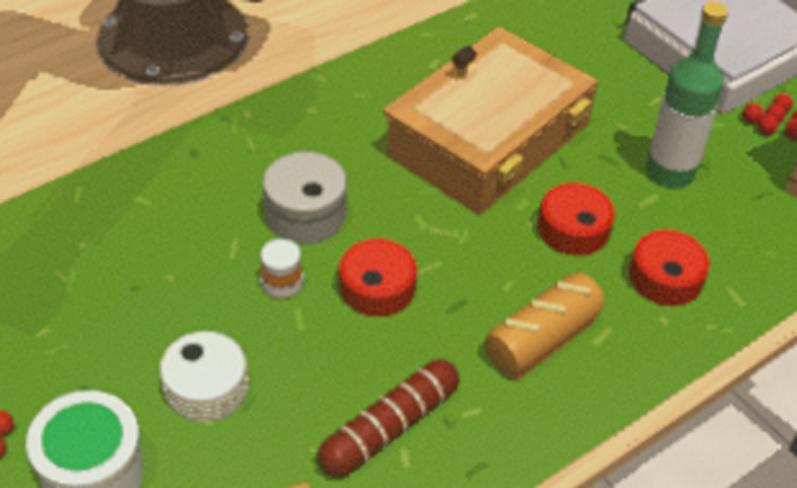

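```bash
cat >> h.py <<'E'
def rel(p,R):
    "shift/turn in units from current measured pose"
    p0,R0=pose(); return (R0.inv().apply(np.array(p)-p0)/.1).round(3),((R0.inv()*R).as_rotvec()/(np.pi/2)).round(3)
def down(yaw): return Ro.from_euler('xyz',[180,0,yaw],degrees=True)
E
python3 - <<'E'
from h import *
s=load('top');f=lambda u,v:(170+u/2.85-.3,180+v/2.85-.3)
C=[px2w(s,f(*c),.085)[:2] for c in[(12,165),(255,115),(290,285),(45,335)]]
print(np.round(C,4)); 
for i in range(4):
    d=C[(i+1)%4]-C[i];print(np.hypot(*d),np.degrees(np.arctan2(d[1],d[0])))
print('c',np.mean(C,0)); k=px2w(s,f(150,276),.127);print('knob',k)
for n,c,z in[('w',(670,79),.05),('ws',(674,97),.05),('r',(433,92),.045),('rs',(449,79),.045),('c',(440,239),.07),('cs',(441,218),.07)]:
    p=px2w(s,f(*c),z);print(n,p.round(4))
E
```

```text
[[0.5285 0.4069]
 [0.5788 0.151 ]
 [0.4022 0.1133]
 [0.3528 0.3665]]
0.26072911768498996 -78.87177719485567
0.18058706232112978 -167.94538043927326
0.25796914668759924 101.02876782813371
0.1802052114730247 12.934490488310018
c [0.46555671 0.25944276]
knob [0.41363721 0.24868272 0.127     ]
w [ 0.6168 -0.2937  0.05  ]
ws [ 0.5971 -0.2973  0.05  ]
r [ 0.606  -0.0363  0.045 ]
rs [ 0.6201 -0.0538  0.045 ]
c [ 0.4477 -0.042   0.07  ]
cs [ 0.4696 -0.0433  0.07  ]
```

```bash
A='python3 -m creep'
python3 -m creep '[{"grip":0,"delta_pos":[-0.48,0.25,-0.06],"rotation":[0,0,0]},{"grip":0,"delta_pos":[-0.97,0.51,-0.13],"rotation":[0,0,0]},{"grip":0,"delta_pos":[-0.97,0.51,-0.13],"rotation":[0,0,0]}]'
python3 -m creep '[{"grip":0,"delta_pos":[-0.48,0.25,-0.06],"rotation":[0,0,0]},{"grip":0,"delta_pos":[-0.97,0.51,-0.13],"rotation":[0,0,0]},{"grip":0,"delta_pos":[-0.97,0.51,-0.13],"rotation":[0,0,0]}]'
python3 -m creep '[{"grip":0,"delta_pos":[-0.48,0.25,-0.06],"rotation":[0,0,0]},{"grip":0,"delta_pos":[-0.97,0.51,-0.13],"rotation":[0,0,0]},{"grip":0,"delta_pos":[-0.97,0.51,-0.13],"rotation":[0,0,0]}]'
python3 -m creep '[{"grip":0,"delta_pos":[-0.48,0.25,-0.06],"rotation":[0,0,0]},{"grip":0,"delta_pos":[-0.97,0.51,-0.13],"rotation":[0,0,0]},{"grip":0,"delta_pos":[-0.97,0.51,-0.13],"rotation":[0,0,0]}]'
```

```text
clock: 0.4
tool_pos: [0.2635, -0.5727, 0.2621]
orientation: [-180.0, 0.1, -164.3]
force: [-1.0, -0.6, 0.7]
opening: 0.0878
gripper_force: 0.0
clock: 0.7
tool_pos: [0.3434, -0.4974, 0.2752]
orientation: [-180.0, 0.1, -164.3]
force: [-0.1, -1.2, -0.0]
opening: 0.0875
gripper_force: 0.0
clock: 1.0
tool_pos: [0.4231, -0.4225, 0.288]
orientation: [-180.0, 0.1, -164.3]
force: [-0.8, -1.2, 1.1]
opening: 0.0877
gripper_force: 0.0
clock: 1.3
tool_pos: [0.5028, -0.3474, 0.3006]
orientation: [-180.0, 0.0, -164.3]
force: [-1.1, -0.2, -0.6]
opening: 0.0876
gripper_force: 0.0
```

```bash
python3 -m creep '[{"grip":0,"delta_pos":[-0.13,0.48,0],"rotation":[0,0,0]},{"grip":0,"delta_pos":[-0.27,0.96,0],"rotation":[0,0,0]},{"grip":0,"delta_pos":[-0.27,0.96,0],"rotation":[0,0,0]}]'
python3 -m creep '[{"grip":0,"delta_pos":[-0.13,0.48,0],"rotation":[0,0,0]},{"grip":0,"delta_pos":[-0.27,0.96,0],"rotation":[0,0,0]},{"grip":0,"delta_pos":[-0.27,0.96,0],"rotation":[0,0,0]}]'
python3 -m creep '[{"grip":0,"delta_pos":[-0.13,0.48,0],"rotation":[0,0,0]},{"grip":0,"delta_pos":[-0.27,0.96,0],"rotation":[0,0,0]},{"grip":0,"delta_pos":[-0.27,0.96,0],"rotation":[0,0,0]}]'
python3 -m creep '[{"grip":0,"delta_pos":[-0.13,0.48,0],"rotation":[0,0,0]},{"grip":0,"delta_pos":[-0.27,0.96,0],"rotation":[0,0,0]},{"grip":0,"delta_pos":[-0.27,0.96,0],"rotation":[0,0,0]}]'
python3 -m creep '[{"grip":0,"delta_pos":[0.15,0.48,0.2],"rotation":[0,0,0]},{"grip":0,"delta_pos":[0.15,0.96,0.4],"rotation":[0,0,0]},{"grip":0,"delta_pos":[0.15,0.96,0.4],"rotation":[0,0,0]}]'
python3 -m creep '[{"grip":0,"delta_pos":[0.15,0.48,0.2],"rotation":[0,0,0]},{"grip":0,"delta_pos":[0.15,0.96,0.4],"rotation":[0,0,0]},{"grip":0,"delta_pos":[0.15,0.96,0.4],"rotation":[0,0,0]}]'
python3 - <<'E'
from h import *
print(rel([.4125,.2484,.2],down(-168.5)),ctrl.get_obs()['joint_pos'])
snap('wrist','w1.png')
E
```

```text
clock: 1.6
tool_pos: [0.5001, -0.2462, 0.3006]
orientation: [180.0, 0.0, -164.2]
force: [-0.0, -0.8, 0.7]
opening: 0.0875
gripper_force: 0.0
clock: 1.9
tool_pos: [0.5005, -0.1468, 0.3007]
orientation: [180.0, 0.0, -164.2]
force: [-0.8, -0.2, -0.4]
opening: 0.0876
gripper_force: 0.0
clock: 2.2
tool_pos: [0.5011, -0.0472, 0.3005]
orientation: [180.0, 0.0, -164.2]
force: [-0.7, -0.6, -0.7]
opening: 0.0876
gripper_force: 0.0
clock: 2.5
tool_pos: [0.5015, 0.0523, 0.3003]
orientation: [180.0, 0.0, -164.2]
force: [0.2, 0.8, 0.2]
opening: 0.0876
gripper_force: 0.0
clock: 2.8
tool_pos: [0.4593, 0.1389, 0.2584]
orientation: [-180.0, -0.2, -164.3]
force: [-0.5, 0.1, -0.2]
opening: 0.0877
gripper_force: 0.0
clock: 3.1
tool_pos: [0.4198, 0.2275, 0.2187]
orientation: [-179.9, -0.1, -164.3]
force: [0.2, -0.7, -0.0]
opening: 0.0874
gripper_force: 0.0
(array([0.014, 0.222, 0.187]), array([-0.001, -0.001,  0.046])) [ 5.21119662e+01  3.11874697e+00 -2.58715175e+01 -2.90696274e-02
 -6.11483981e+01 -1.26424791e+02]
```

View pics/w1.png

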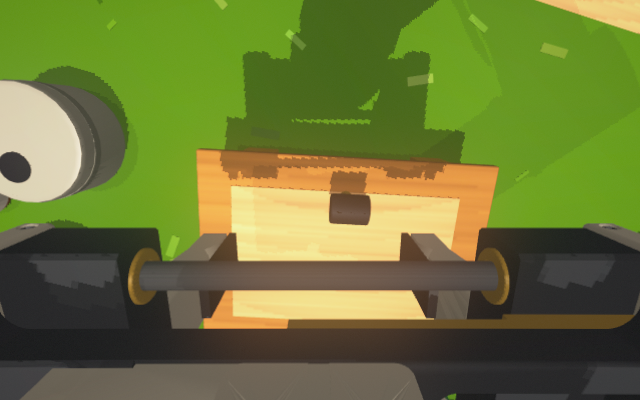

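```bash
python3 - <<'E'
from h import *
s=load('wrist')
k=[px2w(s,u,.1325) for u in[(332,201),(369,202)]];print(k,np.mean(k,0))
k=[px2w(s,u,.1205) for u in[(331,209),(370,209)]];print(k,np.mean(k,0))
e=[px2w(s,u,.085) for u in[(198,150),(497,167)]];d=e[1]-e[0];print(e,np.linalg.norm(d),np.degrees(np.arctan2(d[1],d[0])))
E
```

```text
[array([0.40831476, 0.2353518 , 0.1325    ]), array([0.40172167, 0.26158407, 0.1325    ])] [0.40501821 0.24846793 0.1325    ]
[array([0.41774103, 0.23781331, 0.1205    ]), array([0.40955898, 0.26688738, 0.1205    ])] [0.41365    0.25235034 0.1205    ]
[array([0.4080888 , 0.11882875, 0.085     ]), array([0.35295889, 0.36869241, 0.085     ])] 0.255873318317442 102.4423878894883
```

```bash
python3 -m creep '[{"grip":0,"delta_pos":[0,0.235,0.19],"rotation":[0,0,0.041]},{"grip":0,"delta_pos":[0,0.235,0.19],"rotation":[0,0,0.041]}]'
python3 -m creep '[{"grip":0,"delta_pos":[0,0,0.38],"rotation":[0,0,0]},{"grip":0,"delta_pos":[0,0,0.6],"rotation":[0,0,0]},{"grip":0,"delta_pos":[0,0,0.76],"rotation":[0,0,0]},{"grip":0,"delta_pos":[0,0,0.76],"rotation":[0,0,0]}]'
python3 -m creep '[{"grip":1,"delta_pos":[0,0,0],"rotation":[0,0,0]},{"grip":1,"delta_pos":[0,0,0],"rotation":[0,0,0]},{"grip":1,"delta_pos":[0,0,0],"rotation":[0,0,0]},{"grip":1,"delta_pos":[0,0,0],"rotation":[0,0,0]},{"grip":1,"delta_pos":[0,0,0],"rotation":[0,0,0]}]'
python3 -m creep '[{"grip":1,"delta_pos":[0,0,0],"rotation":[0,0,0]},{"grip":1,"delta_pos":[0,0,0],"rotation":[0,0,0]},{"grip":1,"delta_pos":[0,0,0],"rotation":[0,0,0]}]'
```

```text
clock: 3.35
tool_pos: [0.4145, 0.2483, 0.2001]
orientation: [-179.9, -0.1, -168.2]
force: [0.1, -0.4, -0.2]
opening: 0.0875
gripper_force: 0.0
clock: 3.75
tool_pos: [0.4145, 0.2465, 0.1242]
orientation: [-179.9, -0.2, -168.2]
force: [-0.2, 0.4, 0.5]
opening: 0.0871
gripper_force: 0.0
clock: 4.25
tool_pos: [0.4145, 0.2491, 0.1261]
orientation: [180.0, 0.0, -168.1]
force: [-0.5, 0.8, 0.0]
opening: 0.0533
gripper_force: 0.0
clock: 4.55
tool_pos: [0.4143, 0.2499, 0.1257]
orientation: [179.9, 0.0, -168.1]
force: [-11.4, 6.5, 3.3]
opening: 0.0296
gripper_force: 30.1
```

```bash
python3 -m creep '[{"grip":1,"delta_pos":[-0.045,0,-0.124],"rotation":[0,0,0]},{"grip":1,"delta_pos":[-0.1,0,-0.244],"rotation":[0,0,0]},{"grip":1,"delta_pos":[-0.165,0,-0.359],"rotation":[0,0,0]},{"grip":1,"delta_pos":[-0.241,0,-0.468],"rotation":[0,0,0]},{"grip":1,"delta_pos":[-0.325,0,-0.57],"rotation":[0,0,0]}]'
python3 -m creep '[{"grip":1,"delta_pos":[-0.133,0,-0.129],"rotation":[0,0,0]},{"grip":1,"delta_pos":[-0.281,0,-0.241],"rotation":[0,0,0]},{"grip":1,"delta_pos":[-0.441,0,-0.335],"rotation":[0,0,0]},{"grip":1,"delta_pos":[-0.611,0,-0.408],"rotation":[0,0,0]},{"grip":1,"delta_pos":[-0.789,0,-0.46],"rotation":[0,0,0]}]'
```

```text
clock: 5.05
tool_pos: [0.4457, 0.2568, 0.1822]
orientation: [179.9, -0.0, -168.1]
force: [-0.4, 7.6, -7.9]
opening: 0.0295
gripper_force: 30.0
clock: 5.55
tool_pos: [0.5226, 0.2736, 0.2283]
orientation: [179.8, -0.1, -168.1]
force: [-5.3, 8.5, -2.8]
opening: 0.0298
gripper_force: 30.0
```

```bash
python3 -m creep '[{"grip":1,"delta_pos":[-0.183,0,-0.03],"rotation":[0,0,0]},{"grip":1,"delta_pos":[-0.368,0,-0.038],"rotation":[0,0,0]},{"grip":1,"delta_pos":[-0.553,0,-0.022],"rotation":[0,0,0]},{"grip":1,"delta_pos":[-0.734,0,0.015],"rotation":[0,0,0]},{"grip":1,"delta_pos":[-0.91,0,0.075],"rotation":[0,0,0]}]'
python3 -m creep '[{"grip":1,"delta_pos":[-0.05,0,0.02],"rotation":[0,0,0]},{"grip":1,"delta_pos":[-0.05,0,0.02],"rotation":[0,0,0]}]'
python3 - <<'E'
from h import *
snap('top','t2.png');snap('scene','s2.png')
E
```

```text
clock: 6.05
tool_pos: [0.6129, 0.2933, 0.2217]
orientation: [179.8, 0.1, -168.0]
force: [-3.3, 9.9, 3.2]
opening: 0.0296
gripper_force: 30.0
clock: 6.25
tool_pos: [0.6186, 0.2946, 0.2192]
orientation: [179.8, 0.2, -168.1]
force: [-1.4, 9.2, 2.8]
opening: 0.03
gripper_force: 30.0
```

View pics/s2.png

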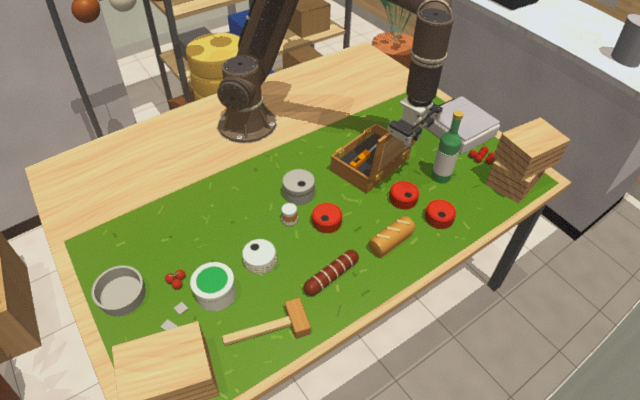

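```bash
python3 - <<'E'
from h import *
s=load('scene');print(px2w(s,(444,177),0),px2w(s,(458,115),.29)); print(px2w(np.load('last_top.npz'),(140,180),.29))
E
```

```text
[0.67969834 0.44625123 0.        ] [0.67888998 0.4263504  0.29      ]
[0.66360037 0.4285284  0.29      ]
```

View pics/t2.png

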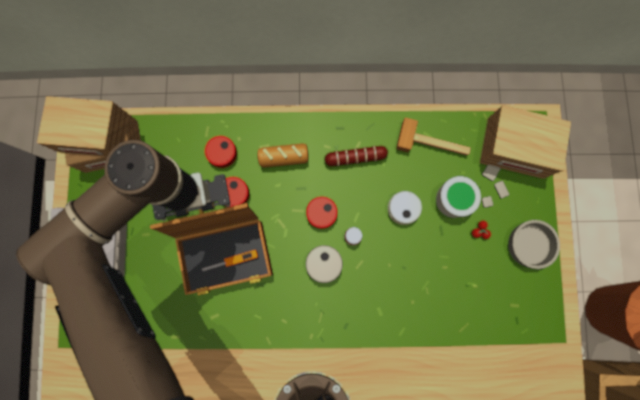

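```bash
python3 -m creep '[{"grip":0,"delta_pos":[0,0,0],"rotation":[0,0,0]},{"grip":0,"delta_pos":[-0.03,0,0],"rotation":[0,0,0]},{"grip":0,"delta_pos":[-0.08,0,0],"rotation":[0,0,0]},{"grip":0,"delta_pos":[-0.12,0,0],"rotation":[0,0,0]}]'
python3 -m creep '[{"grip":0,"delta_pos":[0,0,-0.25],"rotation":[0,0,0]},{"grip":0,"delta_pos":[0,0,-0.6],"rotation":[0,0,0]},{"grip":0,"delta_pos":[0,0,-0.9],"rotation":[0,0,0]},{"grip":0,"delta_pos":[0,0,-0.9],"rotation":[0,0,0]}]'
python3 -m creep '[{"grip":0,"delta_pos":[0.3,0.2,-0.4],"rotation":[0,0,0]},{"grip":0,"delta_pos":[0.8,0.2,-0.4],"rotation":[0,0,0]},{"grip":0,"delta_pos":[1,0,-0.4],"rotation":[0,0,0]}]'
python3 - <<'E'
from h import *
print(ctrl.get_obs()['joint_pos']);snap('top')
s=snap('scene')
c=s['color'][90:220,300:500,::-1];cv2.imwrite('pics/s3.png',cv2.resize(c,None,fx=4,fy=4,interpolation=cv2.INTER_CUBIC))
c=load('top')['color'][190:310,150:300,::-1];cv2.imwrite('pics/t3.png',cv2.resize(c,None,fx=5,fy=5,interpolation=cv2.INTER_CUBIC))
E
```

```text
clock: 6.75
tool_pos: [0.6295, 0.2938, 0.2188]
orientation: [-180.0, -0.0, -168.1]
force: [0.3, 0.7, -1.2]
opening: 0.0562
gripper_force: 0.0
clock: 7.15
tool_pos: [0.6312, 0.2944, 0.3144]
orientation: [179.9, 0.4, -168.1]
force: [0.6, 0.2, -0.4]
opening: 0.0856
gripper_force: 0.0
clock: 7.45
tool_pos: [0.5293, 0.2744, 0.35]
orientation: [179.9, 0.1, -168.0]
force: [-0.3, 0.0, 0.0]
opening: 0.088
gripper_force: 0.0
[ 4.61596969e+01  1.03426156e+01 -1.57380219e-01 -2.21606879e-02
 -7.93884314e+01 -1.24163140e+02]
```

View pics/s3.png

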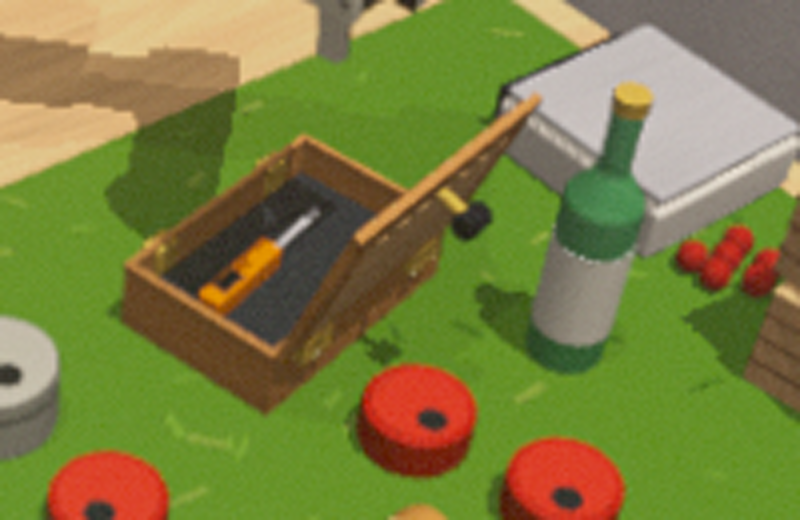

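```bash
python3 -m creep '[{"grip":0.3,"delta_pos":[0.2,0,0],"rotation":[0,0,-0.09]},{"grip":0.3,"delta_pos":[0.4,0,0],"rotation":[0,0,-0.18]},{"grip":0.3,"delta_pos":[0.6,0,0],"rotation":[0,0,-0.27]},{"grip":0.3,"delta_pos":[0.6,0,0],"rotation":[0,0,-0.36]},{"grip":0.3,"delta_pos":[0.6,0,0],"rotation":[0,0,-0.45]}]'
python3 -m creep '[{"grip":0.3,"delta_pos":[0,0,0],"rotation":[0,0,-0.09]},{"grip":0.3,"delta_pos":[0,0,0],"rotation":[0,0,-0.18]},{"grip":0.3,"delta_pos":[0,0,0],"rotation":[0,0,-0.27]},{"grip":0.3,"delta_pos":[0,0,0],"rotation":[0,0,-0.36]},{"grip":0.3,"delta_pos":[0,0,0],"rotation":[0,0,-0.45]}]'
python3 -m creep '[{"grip":0.3,"delta_pos":[0,0,0],"rotation":[0,0,-0.09]},{"grip":0.3,"delta_pos":[0,0,0],"rotation":[0,0,-0.1]},{"grip":0.3,"delta_pos":[0,0,0],"rotation":[0,0,-0.1]}]'
python3 - <<'E'
from h import *
s=snap('wrist')
c=s['color'][:,:,::-1]; print(w2px(s,[.4705,.2604,.06]))
t=load('top')['color'][200:305,165:285,::-1]
a=cv2.resize(c,(450,281));b=cv2.resize(t,None,fx=5,fy=5,interpolation=cv2.INTER_CUBIC)[:525]
cv2.imwrite('pics/t4.png',b); cv2.imwrite('pics/w4.png',c)
E
```

```text
clock: 8.05
tool_pos: [0.4725, 0.2611, 0.3491]
orientation: [-180.0, 0.0, -127.3]
force: [0.4, -0.0, 0.8]
opening: 0.0619
gripper_force: 0.0
clock: 8.55
tool_pos: [0.473, 0.2611, 0.3485]
orientation: [180.0, -0.0, -86.8]
force: [0.3, -0.5, -0.5]
opening: 0.0613
gripper_force: 0.0
clock: 8.85
tool_pos: [0.4728, 0.2611, 0.3487]
orientation: [180.0, -0.0, -78.3]
force: [-0.7, -0.2, -0.3]
opening: 0.0611
gripper_force: 0.0
[[320.18906515 166.86278037]]
```

View pics/w4.png

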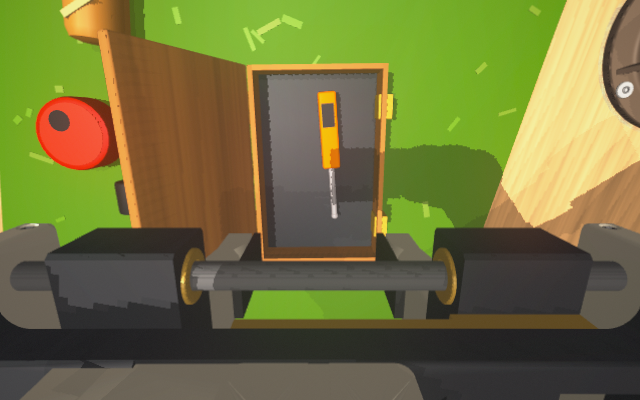

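View pics/t4.png

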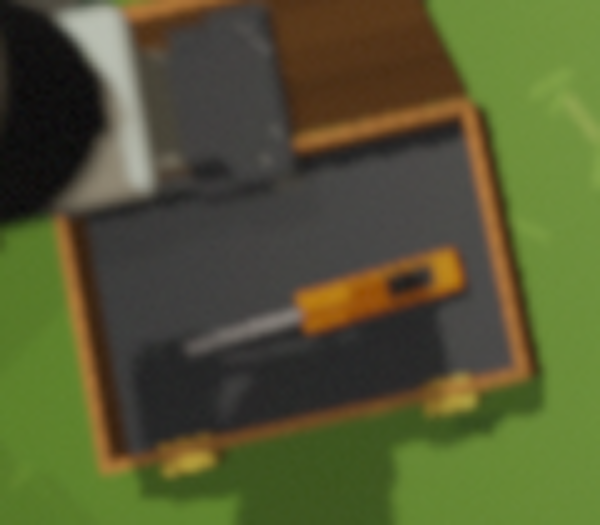

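```bash
python3 - <<'E'
from h import *
s=load('wrist');P=lambda u,z:px2w(s,u,z)
cy=12
def rep(n,a,b,t):
    h=(a+b)/2;d=b-a;print(n,h.round(4),'tip',t.round(4),np.hypot(*d[:2]),'yaw',np.degrees(np.arctan2(d[1],d[0])),np.degrees(np.arctan2(*(t-h)[1::-1])),np.hypot(*(t-h)[:2]))
rep('w',P((328,92),.06),P((331,167),.06),P((334,214),.048))
s=load('top');f=lambda u,v:(165+u/5-.4,200+v/5-.4)
rep('t',P(f(460,266),.06),P(f(303,311),.06),P(f(192,348),.048))
C=[px2w(load('wrist'),u,.075)[:2] for u in[(248,66),(387,64),(384,260),(262,260)]];print(np.round(C,3),np.mean(C,0))
E
```

```text
w [0.4683 0.211  0.06  ] tip [0.4364 0.3256 0.048 ] 0.0963073523912433 yaw 104.57287260593365 105.5334689606356 0.11893075584940875
t [0.4688 0.2091 0.06  ] tip [0.4338 0.3269 0.048 ] 0.09844336025249241 yaw 105.47093509099382 106.5324553652941 0.12289553805234948
[[0.581 0.156]
 [0.418 0.12 ]
 [0.356 0.37 ]
 [0.525 0.405]] [0.46978967 0.26259438]
```

```bash
python3 -m creep '[{"grip":0.3,"delta_pos":[0.49,0.146,0],"rotation":[0,0,-0.039]},{"grip":0.3,"delta_pos":[0.49,0.146,0.4],"rotation":[0,0,-0.039]},{"grip":0.3,"delta_pos":[0.49,0.146,0.9],"rotation":[0,0,-0.039]},{"grip":0.3,"delta_pos":[0.49,0.146,0.9],"rotation":[0,0,-0.039]}]'
python3 -m creep '[{"grip":0.3,"delta_pos":[0,0,0.4],"rotation":[0,0,0]},{"grip":0.3,"delta_pos":[0,0,0.8],"rotation":[0,0,0]},{"grip":0.3,"delta_pos":[0,0,0.8],"rotation":[0,0,0]}]'
python3 - <<'E'
from h import *
print(rel([.4685,.210,.061],down(-74.8)))
E
```

```text
clock: 9.3
tool_pos: [0.4651, 0.2077, 0.2534]
orientation: [179.4, -0.2, -74.8]
force: [0.8, 0.3, -1.0]
opening: 0.0615
gripper_force: 0.0
clock: 9.6
tool_pos: [0.4669, 0.2092, 0.1766]
orientation: [179.6, -0.2, -74.7]
force: [-0.9, -1.1, -0.2]
opening: 0.0612
gripper_force: 0.0
(array([-0.007, -0.025,  1.156]), array([ 0.004, -0.002,  0.001]))
```

```bash
python3 -m creep '[{"grip":0.3,"delta_pos":[0,0,0.3],"rotation":[0,0,0]},{"grip":0.3,"delta_pos":[0,0,0.6],"rotation":[0,0,0]},{"grip":0.3,"delta_pos":[0,0,0.8],"rotation":[0,0,0]},{"grip":0.3,"delta_pos":[0,0,0.8],"rotation":[0,0,0]}]'
python3 - <<'E'
from h import *
print(rel([.4685,.210,.061],down(-74.8)))
E
```

```text
clock: 10.0
tool_pos: [0.4688, 0.2106, 0.0995]
orientation: [179.9, -0.1, -74.6]
force: [-0.0, -0.4, 0.8]
opening: 0.0615
gripper_force: 0.0
(array([0.004, 0.003, 0.385]), array([ 0.001, -0.001,  0.002]))
```

```bash
python3 -m creep '[{"grip":0.3,"delta_pos":[0,0,0.2],"rotation":[0,0,0]},{"grip":0.3,"delta_pos":[0,0,0.37],"rotation":[0,0,0]},{"grip":0.3,"delta_pos":[0,0,0.37],"rotation":[0,0,0]},{"grip":0.3,"delta_pos":[0,0,0.37],"rotation":[0,0,0]}]'
python3 -m creep '[{"grip":1,"delta_pos":[0,0,0],"rotation":[0,0,0]},{"grip":1,"delta_pos":[0,0,0],"rotation":[0,0,0]},{"grip":1,"delta_pos":[0,0,0],"rotation":[0,0,0]},{"grip":1,"delta_pos":[0,0,0],"rotation":[0,0,0]},{"grip":1,"delta_pos":[0,0,0],"rotation":[0,0,0]}]'
python3 -m creep '[{"grip":1,"delta_pos":[0,0,0],"rotation":[0,0,0]},{"grip":1,"delta_pos":[0,0,0],"rotation":[0,0,0]}]'
```

```text
clock: 10.4
tool_pos: [0.4697, 0.2113, 0.0643]
orientation: [-179.9, 0.0, -74.6]
force: [-0.4, 0.2, 0.4]
opening: 0.0612
gripper_force: 0.0
clock: 10.9
tool_pos: [0.4683, 0.2102, 0.0622]
orientation: [-180.0, 0.0, -74.6]
force: [-0.4, 1.1, -0.2]
opening: 0.0269
gripper_force: 0.0
clock: 11.1
tool_pos: [0.4684, 0.2102, 0.0622]
orientation: [-180.0, -0.0, -74.6]
force: [-1.2, -0.5, 3.5]
opening: 0.0239
gripper_force: 30.0
```

```bash
cat >> h.py <<'E'
TIP=np.array([-.12,0,.0142])
def goal(tip,yaw=-74.6,tilt=40):
    R=down(yaw)*Ro.from_euler('y',tilt,degrees=True); return np.array(tip)-R.apply(TIP),R
def tip():
    p,R=pose(); return p+R.apply(TIP)
E
python3 -m creep '[{"grip":1,"delta_pos":[0,0,-0.1],"rotation":[0,0,0]},{"grip":1,"delta_pos":[0,0,-0.4],"rotation":[0,0,0]},{"grip":1,"delta_pos":[0,0,-0.7],"rotation":[0,0,0]},{"grip":1,"delta_pos":[0,0,-1],"rotation":[0,0,0]}]'
python3 -m creep '[{"grip":1,"delta_pos":[0,0,-0.4],"rotation":[0,0,0]},{"grip":1,"delta_pos":[0,0,-0.7],"rotation":[0,0,0]},{"grip":1,"delta_pos":[0,0,-1],"rotation":[0,0,0]}]'
python3 -m creep '[{"grip":1,"delta_pos":[0.4,-0.2,-0.2],"rotation":[0,0,0]},{"grip":1,"delta_pos":[0.8,-0.3,-0.4],"rotation":[0,0,0]},{"grip":1,"delta_pos":[1,-0.4,-0.4],"rotation":[0,0,0]}]'
python3 - <<'E'
from h import *
s=snap('scene','s5.png');snap('top');print(ctrl.get_obs()['opening'],tip(),w2px(s,tip()))
P,R=goal([.597,-.297,.13]);print(P,rel(P,R))
E
```

```text
clock: 11.5
tool_pos: [0.468, 0.2099, 0.1636]
orientation: [180.0, -0.0, -74.6]
force: [1.4, 0.5, -0.8]
opening: 0.0239
gripper_force: 30.0
clock: 11.8
tool_pos: [0.468, 0.2099, 0.2643]
orientation: [-180.0, 0.0, -74.6]
force: [0.5, 0.2, -1.8]
opening: 0.0237
gripper_force: 30.0
clock: 12.1
tool_pos: [0.535, 0.1226, 0.3059]
orientation: [-179.7, 0.0, -74.6]
force: [-0.1, 1.3, -1.0]
opening: 0.0238
gripper_force: 30.0
0.024239087308150692 [0.5029576  0.2381736  0.28872506] [[378.33923355 106.67295822]]
[ 0.61898745 -0.37682493  0.21801234] (array([5.039, 0.497, 0.849]), array([ 0.   ,  0.444, -0.002]))
```

View pics/s5.png

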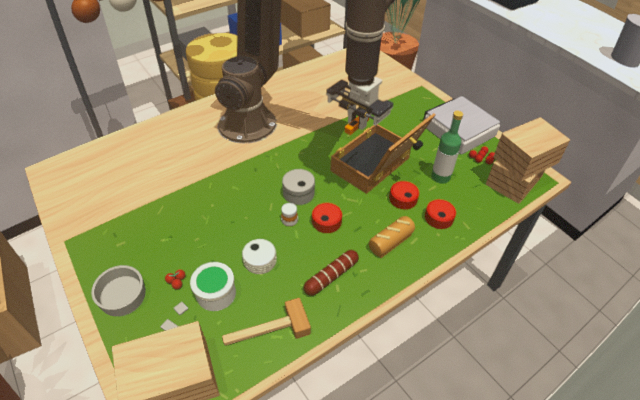

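```bash
python3 -m creep '[{"grip":1,"delta_pos":[0.4,0.05,0],"rotation":[0,0,0]},{"grip":1,"delta_pos":[0.8,0.1,0],"rotation":[0,0,0]},{"grip":1,"delta_pos":[1,0.1,0],"rotation":[0,0,0]}]' | head -2
python3 -m creep '[{"grip":1,"delta_pos":[0.4,0.05,0],"rotation":[0,0,0]},{"grip":1,"delta_pos":[0.8,0.1,0],"rotation":[0,0,0]},{"grip":1,"delta_pos":[1,0.1,0],"rotation":[0,0,0]}]' | head -2
python3 -m creep '[{"grip":1,"delta_pos":[0.4,0.05,0],"rotation":[0,0,0]},{"grip":1,"delta_pos":[0.8,0.1,0],"rotation":[0,0,0]},{"grip":1,"delta_pos":[1,0.1,0],"rotation":[0,0,0]}]' | head -2
python3 -m creep '[{"grip":1,"delta_pos":[0.4,0.05,0],"rotation":[0,0,0]},{"grip":1,"delta_pos":[0.8,0.1,0],"rotation":[0,0,0]},{"grip":1,"delta_pos":[1,0.1,0],"rotation":[0,0,0]}]' | head -2
python3 -m creep '[{"grip":1,"delta_pos":[0.3,0.05,0],"rotation":[0,0.09,0]},{"grip":1,"delta_pos":[0.6,0.1,0],"rotation":[0,0.18,0]},{"grip":1,"delta_pos":[0.8,0.1,0],"rotation":[0,0.27,0]},{"grip":1,"delta_pos":[0.9,0.1,0],"rotation":[0,0.36,0]},{"grip":1,"delta_pos":[0.9,0.1,0],"rotation":[0,0.44,0]}]'
python3 -m creep '[{"grip":1,"delta_pos":[0,0,0],"rotation":[0,0,0]},{"grip":1,"delta_pos":[0,0,0],"rotation":[0,0,0]}]'
python3 - <<'E'
from h import *
s=snap('scene');t=snap('top');w=snap('wrist');print(tip(),w2px(s,tip()),w2px(t,tip()),w2px(w,tip()),ctrl.get_obs()['joint_pos'])
P,R=goal([.597,-.297,.08]);print(P,rel(P,R))
a=cv2.resize(s['color'][160:310,160:320,::-1],None,fx=2.5,fy=2.5,interpolation=cv2.INTER_CUBIC)
b=cv2.resize(t['color'][150:300,320:480,::-1],None,fx=2.5,fy=2.5,interpolation=cv2.INTER_CUBIC)
cv2.imwrite('pics/m6.png',np.hstack([a,b]))
E
```

```text
clock: 12.5
tool_pos: [0.5495, 0.0235, 0.3023]
clock: 12.8
tool_pos: [0.5665, -0.0757, 0.3022]
clock: 13.1
tool_pos: [0.5836, -0.1748, 0.302]
clock: 13.4
tool_pos: [0.6006, -0.2739, 0.3017]
clock: 13.9
tool_pos: [0.6151, -0.3617, 0.3028]
orientation: [180.0, -38.6, -74.7]
force: [-0.8, -3.0, 1.9]
opening: 0.0238
gripper_force: 3.0
clock: 14.1
tool_pos: [0.6139, -0.3627, 0.3026]
orientation: [179.8, -38.3, -74.7]
force: [-0.9, 0.3, 0.1]
opening: 0.0238
gripper_force: 30.0
[ 0.59363899 -0.28099856  0.21872957] [[252.94346688 205.75515592]] [[412.51173784 207.77578743]] [[318.25157805 432.87154955]] [ -3.6530017   11.7456584  -31.37541375  53.4975548  -46.97734886
 -19.21741152]
[ 0.61898745 -0.37682493  0.16801234] (array([-0.738,  0.006,  1.155]), array([ 0.001,  0.018, -0.003]))
```

View pics/m6.png

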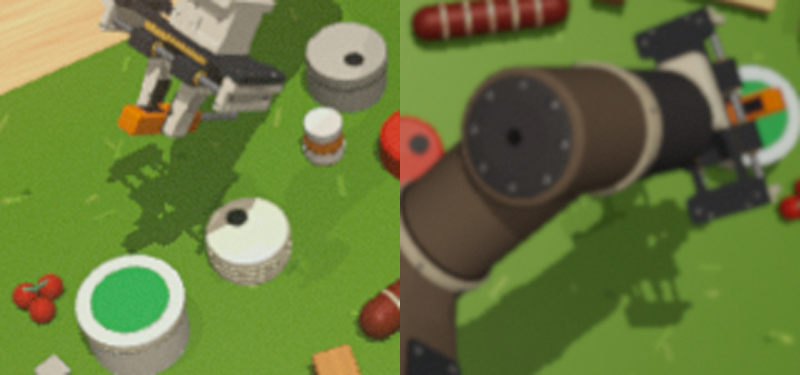

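```bash
python3 - <<'E'
from h import *
s=load('scene');print(px2w(s,(254.2,246.6),.05),w2px(s,[.597,-.297,.05]))
c=s['color'][180:280,200:300,::-1];cv2.imwrite('pics/c7.png',cv2.resize(c,None,fx=6,fy=6,interpolation=cv2.INTER_CUBIC))
p,R=pose()
print(w2px(s,[p+R.apply([x,0,.0142]) for x in(.05,-.05,-.12)]))
E
```

```text
[ 0.59936089 -0.29827338  0.05      ] [[254.17908977 245.89341996]]
[[210.32443679 207.660921  ]
 [236.58471987 206.48625496]
 [252.94346688 205.75515592]]
```

View pics/c7.png

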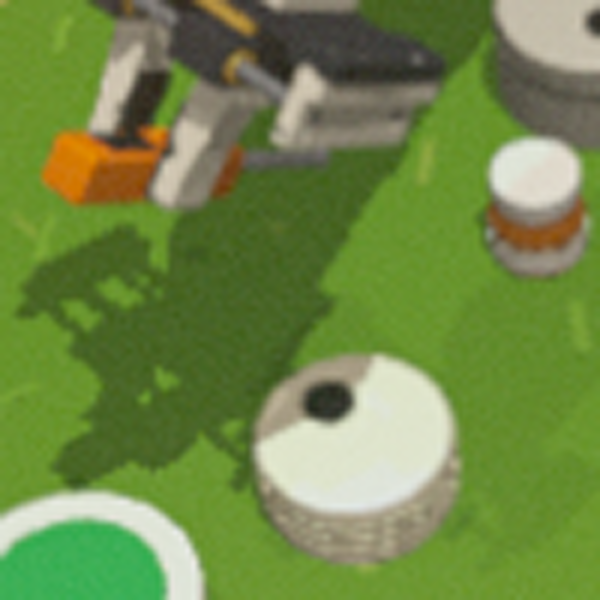

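```bash
cat >> h.py <<'E'
def tmove(t):
    p,R=pose(); return (R.inv().apply(np.array(t)-tip())/.1).round(3)
E
python3 - <<'E'
from h import *
print(tmove([.598,-.298,.15]))
E
```

```text
[-0.289  0.003  0.648]
```

```bash
python3 -m creep '[{"grip":1,"delta_pos":[-0.14,0,0.32],"rotation":[0,0,0]},{"grip":1,"delta_pos":[-0.29,0,0.65],"rotation":[0,0,0]},{"grip":1,"delta_pos":[-0.29,0,0.65],"rotation":[0,0,0]},{"grip":1,"delta_pos":[-0.29,0,0.65],"rotation":[0,0,0]}]'
python3 - <<'E'
from h import *
print(tip(),tmove([.598,-.298,.07]))
E
```

```text
clock: 14.65
tool_pos: [0.6195, -0.3814, 0.2348]
orientation: [179.8, -38.4, -74.8]
force: [-0.4, 0.7, 0.3]
opening: 0.0235
gripper_force: 30.0
[ 0.59712569 -0.29920348  0.14911264] [-0.499 -0.013  0.614]
```

```bash
python3 -m creep '[{"grip":1,"delta_pos":[-0.2,0,0.3],"rotation":[0,0,0]},{"grip":1,"delta_pos":[-0.4,-0.01,0.5],"rotation":[0,0,0]},{"grip":1,"delta_pos":[-0.5,-0.01,0.61],"rotation":[0,0,0]},{"grip":1,"delta_pos":[-0.5,-0.01,0.61],"rotation":[0,0,0]},{"grip":1,"delta_pos":[-0.5,-0.01,0.61],"rotation":[0,0,0]}]'
python3 - <<'E'
from h import *
s=snap('scene');print(tip(),w2px(s,tip()),tmove([.598,-.298,.053]),ctrl.get_obs()['force'])
c=s['color'][190:290,200:300,::-1];cv2.imwrite('pics/c8.png',cv2.resize(c,None,fx=6,fy=6,interpolation=cv2.INTER_CUBIC))
E
```

```text
clock: 15.15
tool_pos: [0.6211, -0.3796, 0.1579]
orientation: [-180.0, -38.6, -74.9]
force: [-0.1, -0.0, -0.3]
opening: 0.0235
gripper_force: 30.0
[ 0.59916653 -0.2973368   0.0722369 ] [[253.74145266 241.94144199]] [-0.117  0.013  0.152] [ 0.06957812 -0.01677487 -0.37740112]
```

View pics/c8.png

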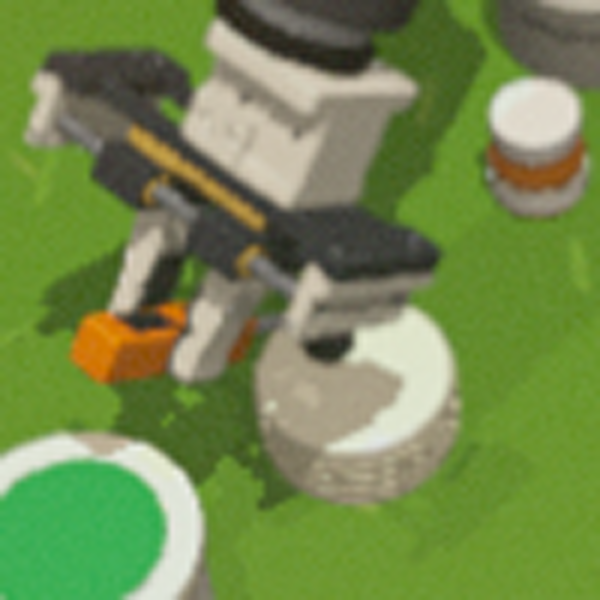

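```bash
python3 -m creep '[{"grip":1,"delta_pos":[-0.06,0,0.08],"rotation":[0,0,0]},{"grip":1,"delta_pos":[-0.1,0,0.13],"rotation":[0,0,0]},{"grip":1,"delta_pos":[-0.12,0,0.155],"rotation":[0,0,0]},{"grip":1,"delta_pos":[-0.12,0,0.155],"rotation":[0,0,0]},{"grip":1,"delta_pos":[-0.12,0,0.155],"rotation":[0,0,0]}]'
python3 - <<'E'
from h import *
print(tip(),tmove([.598,-.298,.053]))
E
```

```text
clock: 15.7
tool_pos: [0.6207, -0.3799, 0.1376]
orientation: [-180.0, -38.6, -74.9]
force: [1.8, -2.3, 5.7]
opening: 0.0241
gripper_force: 30.0
[ 0.5985361  -0.29790525  0.05172838] [ 0.008  0.005 -0.01 ]
```

```bash
python3 -m creep '[{"grip":1,"delta_pos":[0,0,0],"rotation":[0,0,0]},{"grip":1,"delta_pos":[0,0,0],"rotation":[0,0,0]},{"grip":1,"delta_pos":[0,0,0],"rotation":[0,0,0]},{"grip":1,"delta_pos":[0,0,0],"rotation":[0,0,0]},{"grip":1,"delta_pos":[0,0,0],"rotation":[0,0,0]}]' | grep -E 'force|clock'
python3 -m creep '[{"grip":1,"delta_pos":[0,0,0],"rotation":[0,0,0]},{"grip":1,"delta_pos":[0,0,0],"rotation":[0,0,0]},{"grip":1,"delta_pos":[0,0,0],"rotation":[0,0,0]},{"grip":1,"delta_pos":[0,0,0],"rotation":[0,0,0]},{"grip":1,"delta_pos":[0,0,0],"rotation":[0,0,0]}]' | grep -E 'force|clock'
python3 -m creep '[{"grip":1,"delta_pos":[0,0,0],"rotation":[0,0,0]},{"grip":1,"delta_pos":[0,0,0],"rotation":[0,0,0]},{"grip":1,"delta_pos":[0,0,0],"rotation":[0,0,0]},{"grip":1,"delta_pos":[0,0,0],"rotation":[0,0,0]},{"grip":1,"delta_pos":[0,0,0],"rotation":[0,0,0]}]' | grep -E 'force|clock'
python3 -m creep '[{"grip":1,"delta_pos":[0,0,0],"rotation":[0,0,0]},{"grip":1,"delta_pos":[0,0,0],"rotation":[0,0,0]},{"grip":1,"delta_pos":[0,0,0],"rotation":[0,0,0]},{"grip":1,"delta_pos":[0,0,0],"rotation":[0,0,0]},{"grip":1,"delta_pos":[0,0,0],"rotation":[0,0,0]}]' | grep -E 'force|clock'
python3 -m creep '[{"grip":1,"delta_pos":[0,0,0],"rotation":[0,0,0]},{"grip":1,"delta_pos":[0,0,0],"rotation":[0,0,0]},{"grip":1,"delta_pos":[0,0,0],"rotation":[0,0,0]},{"grip":1,"delta_pos":[0,0,0],"rotation":[0,0,0]},{"grip":1,"delta_pos":[0,0,0],"rotation":[0,0,0]}]' | grep -E 'force|clock'
python3 -m creep '[{"grip":1,"delta_pos":[0,0,0],"rotation":[0,0,0]},{"grip":1,"delta_pos":[0,0,0],"rotation":[0,0,0]},{"grip":1,"delta_pos":[0,0,0],"rotation":[0,0,0]},{"grip":1,"delta_pos":[0,0,0],"rotation":[0,0,0]},{"grip":1,"delta_pos":[0,0,0],"rotation":[0,0,0]}]' | grep -E 'force|clock'
python3 -m creep '[{"grip":1,"delta_pos":[0,0,0],"rotation":[0,0,0]},{"grip":1,"delta_pos":[0,0,0],"rotation":[0,0,0]},{"grip":1,"delta_pos":[0,0,0],"rotation":[0,0,0]},{"grip":1,"delta_pos":[0,0,0],"rotation":[0,0,0]},{"grip":1,"delta_pos":[0,0,0],"rotation":[0,0,0]}]'
python3 - <<'E'
from h import *
print(tip(),tmove([.598,-.298,.15]))
E
```

```text
clock: 16.2
force: [2.4, -3.6, 5.1]
gripper_force: 30.0
clock: 16.7
force: [2.1, -3.0, 5.3]
gripper_force: 30.0
clock: 17.2
force: [2.8, -2.8, 4.8]
gripper_force: 30.0
clock: 17.7
force: [2.5, -3.5, 5.5]
gripper_force: 30.0
clock: 18.2
force: [2.8, -3.2, 5.3]
gripper_force: 30.0
clock: 18.7
force: [2.3, -3.2, 5.0]
gripper_force: 30.0
clock: 19.2
tool_pos: [0.6207, -0.3799, 0.1376]
orientation: [-180.0, -38.6, -74.9]
force: [1.9, -2.6, 5.1]
opening: 0.0238
gripper_force: 30.0
[ 0.59854833 -0.29787087  0.05173579] [ 0.612  0.006 -0.768]
```

```bash
python3 -m creep '[{"grip":1,"delta_pos":[0.3,0,-0.38],"rotation":[0,0,0]},{"grip":1,"delta_pos":[0.61,0,-0.77],"rotation":[0,0,0]},{"grip":1,"delta_pos":[0.61,0,-0.77],"rotation":[0,0,0]}]'
python3 - <<'E'
from h import *
s=snap('scene');snap('top');print(tip(),w2px(s,tip()),tmove([.62,-.054,.15]),ctrl.get_obs()['force'])
c=s['color'][150:275,220:380,::-1];cv2.imwrite('pics/c9.png',cv2.resize(c,None,fx=5,fy=4.8,interpolation=cv2.INTER_CUBIC))
E
```

```text
clock: 19.5
tool_pos: [0.6224, -0.3782, 0.2404]
orientation: [-179.5, -38.5, -75.1]
force: [0.2, 0.7, -0.4]
opening: 0.0237
gripper_force: 30.0
[ 0.59833179 -0.29577689  0.14941178] [[251.5369266  225.09374958]] [-1.779 -0.846 -1.419] [-0.41441936  0.13013991 -2.00131282]
```

View pics/c9.png

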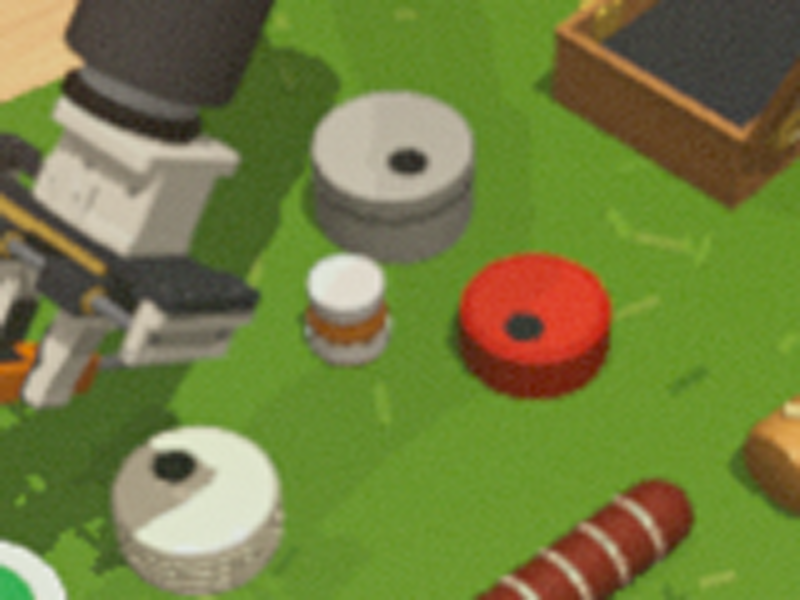

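I miscounted: that was the 15th picture, one over the limit of 14. I won't view any more and will measure the rest with image code. It shows the red spot at about (325,218) and the crock spot at about (302,183.5).

```bash
cat >> h.py <<'E'
def spot(s,X,r=9):
    "centroid of dark pixels near the projection of X, then world at X's height"
    u,v=w2px(s,X)[0].round().astype(int); g=s['color'][v-r:v+r+1,u-r:u+r+1].max(2)
    m=(g<70).astype(np.uint8); n,l,st,c=cv2.connectedComponentsWithStats(m)
    if n<2: return None
    i=1+st[1:,4].argmax(); q=c[i]+[u-r,v-r]; return st[i,4],q.round(1),px2w(s,q,X[2]).round(4)
E
python3 - <<'E'
from h import *
s=load('scene');t=load('top')
print(px2w(s,(324.8,218.1),.045),px2w(s,(301.6,183.5),.07))
for X in([.62,-.054,.045],[.4696,-.0433,.07]):print(spot(s,X),spot(t,X))
print(tmove([.60,-.21,.17]))
E
```

```text
[ 0.62404905 -0.05374008  0.045     ] [ 0.47321842 -0.04257061  0.07      ]
(np.int32(19), array([324.4, 217.6]), array([ 0.6216, -0.0535,  0.045 ])) (np.int32(1), array([327., 206.]), array([ 0.6245, -0.0531,  0.045 ]))
(np.int32(20), array([301.3, 183.4]), array([ 0.4721, -0.043 ,  0.07  ])) (np.int32(18), array([320.4, 252.8]), array([ 0.4799, -0.0314,  0.07  ]))
[-0.517 -0.242 -0.673]
```

```bash
python3 -m creep '[{"grip":1,"delta_pos":[-0.3,-0.14,-0.24],"rotation":[0,0,0]},{"grip":1,"delta_pos":[-0.6,-0.28,-0.47],"rotation":[0,0,0]},{"grip":1,"delta_pos":[-0.89,-0.42,-0.71],"rotation":[0,0,0]}]'
python3 -m creep '[{"grip":1,"delta_pos":[-0.3,-0.14,-0.24],"rotation":[0,0,0]},{"grip":1,"delta_pos":[-0.6,-0.28,-0.47],"rotation":[0,0,0]},{"grip":1,"delta_pos":[-0.89,-0.42,-0.71],"rotation":[0,0,0]},{"grip":1,"delta_pos":[-0.89,-0.42,-0.71],"rotation":[0,0,0]},{"grip":1,"delta_pos":[-0.89,-0.42,-0.71],"rotation":[0,0,0]}]'
python3 - <<'E'
from h import *
s=snap('scene');print(tip(),w2px(s,tip()),tmove([.6215,-.054,.08]),spot(s,[.6215,-.054,.045]),spot(s,[.472,-.043,.07]))
E
```

```text
clock: 19.9
tool_pos: [0.6292, -0.2575, 0.2321]
orientation: [179.6, -38.4, -74.7]
force: [1.4, 0.2, -0.7]
opening: 0.0239
gripper_force: 30.0
clock: 20.4
tool_pos: [0.641, -0.1364, 0.2326]
orientation: [179.7, -38.4, -74.5]
force: [-0.4, -0.8, -1.8]
opening: 0.0242
gripper_force: 30.0
[ 0.61793038 -0.05531618  0.14707933] [[323.94338491 195.31882279]] [-0.419 -0.041  0.523] (np.int32(29), array([324.2, 217.8]), array([ 0.6221, -0.0546,  0.045 ])) (np.int32(31), array([303.4, 186.9]), array([ 0.49  , -0.0464,  0.07  ]))
```

```bash
python3 -m creep '[{"grip":1,"delta_pos":[-0.2,-0.02,0.26],"rotation":[0,0,0]},{"grip":1,"delta_pos":[-0.42,-0.04,0.52],"rotation":[0,0,0]},{"grip":1,"delta_pos":[-0.42,-0.04,0.52],"rotation":[0,0,0]},{"grip":1,"delta_pos":[-0.42,-0.04,0.52],"rotation":[0,0,0]}]'
python3 - <<'E'
from h import *
s=snap('scene');print(tip(),tmove([.6215,-.054,.0475]),spot(s,[.6215,-.054,.045]),ctrl.get_obs()['force'])
E
```

```text
clock: 20.85
tool_pos: [0.6442, -0.1374, 0.1673]
orientation: [179.7, -38.5, -74.7]
force: [-0.1, -0.2, 0.0]
opening: 0.0241
gripper_force: 30.0
[ 0.62262285 -0.05469085  0.08261949] [-0.226  0.008  0.269] (np.int32(28), array([324.1, 217.8]), array([ 0.6218, -0.0549,  0.045 ])) [ 0.40396749  0.18050809 -0.37740395]
```

```bash
python3 -m creep '[{"grip":1,"delta_pos":[-0.11,0,0.13],"rotation":[0,0,0]},{"grip":1,"delta_pos":[-0.18,0.01,0.21],"rotation":[0,0,0]},{"grip":1,"delta_pos":[-0.23,0.01,0.28],"rotation":[0,0,0]},{"grip":1,"delta_pos":[-0.23,0.01,0.28],"rotation":[0,0,0]},{"grip":1,"delta_pos":[-0.23,0.01,0.28],"rotation":[0,0,0]}]'
python3 - <<'E'
from h import *
print(tip(),tmove([.6215,-.054,.0465]))
E
```

```text
clock: 21.4
tool_pos: [0.6439, -0.1355, 0.1317]
orientation: [179.9, -38.4, -74.8]
force: [-0.8, -0.2, -0.4]
opening: 0.0235
gripper_force: 30.0
[ 0.62149072 -0.05338844  0.04598454] [ 0.008  0.002 -0.   ]
```

```bash
python3 -m creep '[{"grip":1,"delta_pos":[-0.01,0,0.015],"rotation":[0,0,0]},{"grip":1,"delta_pos":[-0.02,0,0.025],"rotation":[0,0,0]},{"grip":1,"delta_pos":[-0.02,0,0.025],"rotation":[0,0,0]}]' | grep force
python3 -m creep '[{"grip":1,"delta_pos":[-0.01,0,0.015],"rotation":[0,0,0]},{"grip":1,"delta_pos":[-0.02,0,0.025],"rotation":[0,0,0]},{"grip":1,"delta_pos":[-0.02,0,0.025],"rotation":[0,0,0]}]' | grep force
python3 - <<'E'
from h import *
s=snap('scene');print(tip(),spot(s,[.6215,-.054,.045]))
E
```

```text
force: [0.3, -1.4, 5.1]
gripper_force: 30.0
force: [1.4, -2.4, 5.7]
gripper_force: 30.0
[ 0.62193963 -0.05351029  0.04000256] (np.int32(15), array([324.4, 218.7]), array([ 0.6253, -0.0562,  0.045 ]))
```

```bash
sed -i 's/^TIP=.*/TIP=np.array([-.1193,0,.0015])/' h.py
python3 - <<'E'
from h import *
print(tip(),tmove(tip()+[0,0,.008]),tmove([.6215,-.0545,.058]),tmove([.6215,-.0545,.0495]))
E
```

```text
[ 0.62002351 -0.0464101   0.05038021] [ 0.05   0.    -0.063] [ 0.112  0.007 -0.009] [0.059 0.007 0.058]
```

```bash
python3 -m creep '[{"grip":1,"delta_pos":[0.05,0,-0.063],"rotation":[0,0,0]},{"grip":1,"delta_pos":[0.112,0.007,-0.01],"rotation":[0,0,0]},{"grip":1,"delta_pos":[0.112,0.007,-0.01],"rotation":[0,0,0]},{"grip":1,"delta_pos":[0.08,0.007,0.03],"rotation":[0,0,0]},{"grip":1,"delta_pos":[0.065,0.007,0.05],"rotation":[0,0,0]}]' | grep force
python3 -m creep '[{"grip":1,"delta_pos":[0,0,0],"rotation":[0,0,0]},{"grip":1,"delta_pos":[0,0,0],"rotation":[0,0,0]}]' | grep force
python3 - <<'E'
from h import *
print(tip(),ctrl.get_obs()['force'])
E
```

```text
force: [1.2, -3.7, 5.9]
gripper_force: 30.0
force: [1.2, -2.2, 2.5]
gripper_force: 30.0
[ 0.62081933 -0.05443305  0.04960001] [ 1.22379604 -2.15218453  2.46650347]
```

Good: about 2.5 N, centred on the spot. Hold.

```bash
python3 -m creep '[{"grip":1,"delta_pos":[0,0,0],"rotation":[0,0,0]},{"grip":1,"delta_pos":[0,0,0],"rotation":[0,0,0]},{"grip":1,"delta_pos":[0,0,0],"rotation":[0,0,0]},{"grip":1,"delta_pos":[0,0,0],"rotation":[0,0,0]},{"grip":1,"delta_pos":[0,0,0],"rotation":[0,0,0]}]' | grep -E '^force|clock'
python3 -m creep '[{"grip":1,"delta_pos":[0,0,0],"rotation":[0,0,0]},{"grip":1,"delta_pos":[0,0,0],"rotation":[0,0,0]},{"grip":1,"delta_pos":[0,0,0],"rotation":[0,0,0]},{"grip":1,"delta_pos":[0,0,0],"rotation":[0,0,0]},{"grip":1,"delta_pos":[0,0,0],"rotation":[0,0,0]}]' | grep -E '^force|clock'
python3 -m creep '[{"grip":1,"delta_pos":[0,0,0],"rotation":[0,0,0]},{"grip":1,"delta_pos":[0,0,0],"rotation":[0,0,0]},{"grip":1,"delta_pos":[0,0,0],"rotation":[0,0,0]},{"grip":1,"delta_pos":[0,0,0],"rotation":[0,0,0]},{"grip":1,"delta_pos":[0,0,0],"rotation":[0,0,0]}]' | grep -E '^force|clock'
python3 -m creep '[{"grip":1,"delta_pos":[0,0,0],"rotation":[0,0,0]},{"grip":1,"delta_pos":[0,0,0],"rotation":[0,0,0]},{"grip":1,"delta_pos":[0,0,0],"rotation":[0,0,0]},{"grip":1,"delta_pos":[0,0,0],"rotation":[0,0,0]},{"grip":1,"delta_pos":[0,0,0],"rotation":[0,0,0]}]' | grep -E '^force|clock'
python3 -m creep '[{"grip":1,"delta_pos":[0,0,0],"rotation":[0,0,0]},{"grip":1,"delta_pos":[0,0,0],"rotation":[0,0,0]},{"grip":1,"delta_pos":[0,0,0],"rotation":[0,0,0]},{"grip":1,"delta_pos":[0,0,0],"rotation":[0,0,0]},{"grip":1,"delta_pos":[0,0,0],"rotation":[0,0,0]}]' | grep -E '^force|clock'
python3 -m creep '[{"grip":1,"delta_pos":[0,0,0],"rotation":[0,0,0]},{"grip":1,"delta_pos":[0,0,0],"rotation":[0,0,0]},{"grip":1,"delta_pos":[0,0,0],"rotation":[0,0,0]},{"grip":1,"delta_pos":[0,0,0],"rotation":[0,0,0]},{"grip":1,"delta_pos":[0,0,0],"rotation":[0,0,0]}]' | grep -E '^force|clock'
python3 -m creep '[{"grip":1,"delta_pos":[0,0,0],"rotation":[0,0,0]},{"grip":1,"delta_pos":[0,0,0],"rotation":[0,0,0]},{"grip":1,"delta_pos":[0,0,0],"rotation":[0,0,0]},{"grip":1,"delta_pos":[0,0,0],"rotation":[0,0,0]},{"grip":1,"delta_pos":[0,0,0],"rotation":[0,0,0]}]' | grep -E '^force|clock'
python3 - <<'E'
from h import *
print(tip(),tmove([.6215,-.0545,.155]))
s=snap('scene')
# is the red cheese where it was: centroid of red pixels of its top region
for n in('scene','top'):
    s=snap(n);c=s['color'].astype(int);m=((c[:,:,0]>110)&(c[:,:,1]<80)&(c[:,:,2]<80)).astype(np.uint8)
    k,l,st,ce=cv2.connectedComponentsWithStats(m);print(n,[(st[i].tolist(),ce[i].round(1)) for i in range(1,k) if st[i,4]>150])
E
```

```text
clock: 23.25
force: [1.0, -2.1, 1.3]
clock: 23.75
force: [0.4, -2.5, 2.4]
clock: 24.25
force: [-0.2, -1.8, 2.6]
clock: 24.75
force: [1.5, -2.6, 3.5]
clock: 25.25
force: [-0.2, -1.6, 3.2]
clock: 25.75
force: [-0.2, -2.8, 2.9]
clock: 26.25
force: [-0.2, -2.2, 2.2]
[ 0.62082697 -0.05422496  0.04959261] [ 0.659 -0.004 -0.823]
scene [([391, 182, 28, 27, 520], array([404.9, 193.4])), ([426, 200, 30, 29, 562], array([441.4, 212.4])), ([165, 270, 20, 19, 191], array([175.5, 279.4]))]
top [([205, 136, 31, 30, 662], array([219.6, 151. ])), ([217, 177, 29, 17, 221], array([229.6, 184.3])), ([96, 186, 25, 17, 213], array([110.2, 193.7])), ([308, 213, 27, 14, 219], array([321.7, 220.3])), ([473, 221, 18, 17, 156], array([481.8, 230.1]))]
```

```bash
python3 -m creep '[{"grip":1,"delta_pos":[0.3,0,-0.37],"rotation":[0,0,0]},{"grip":1,"delta_pos":[0.6,0,-0.75],"rotation":[0,0,0]},{"grip":1,"delta_pos":[0.66,0,-0.82],"rotation":[0,0,0]},{"grip":1,"delta_pos":[0.66,0,-0.82],"rotation":[0,0,0]}]'
python3 - <<'E'
from h import *
s=snap('scene');t=snap('top')
for X in([.472,-.043,.07],):print(spot(s,X,12),spot(t,X,12))
print(spot(s,[.6215,-.0545,.045]))
c=s['color'].astype(int)
print(c[176:192,292:312].max(2)); print(tip(),tmove([.471,-.043,.16]))
E
```

```text
clock: 26.8
tool_pos: [0.6465, -0.1431, 0.2317]
orientation: [-179.8, -38.4, -74.9]
force: [-1.3, -1.2, -1.7]
opening: 0.024
gripper_force: 30.0
(np.int32(34), array([302.6, 189.2]), array([ 0.4974, -0.0545,  0.07  ])) (np.int32(37), array([323.9, 255.6]), array([ 0.4715, -0.0417,  0.07  ]))
(np.int32(27), array([324.4, 218. ]), array([ 0.6229, -0.0546,  0.045 ]))
[[194 196 194 196 197 197 194 160 127 114 113 110 107 102 107  96  99 111
  121  94]
 [195 193 197 196 197 196 189 158 139 133 132 132 131 123 134 116  97  99
   94  76]
 [197 195 196 195 195 196 177 147 135 136 136 135 126 127 133 120 110 113
   92  68]
 [195 195 195 195 195 198 170 140 135 139 162 146 122 126 140 121 117 122
   95  66]
 [197 197 196 196 197 194 166 138 136 162 186 160 122 131 138 126 130 115
   79  62]
 [195 194 198 196 195 193 164 147 164 187 193 162 120 119 136 135 135 122
   97  70]
 [195 195 196 195 194 183 162 175 193 196 187 164 122 108 135 139 135 137
  122 105]
 [195 196 197 195 195 187 186 199 206 200 177 140 103  95 124 135 135 136
  137 131]
 [197 196 196 195 198 200 203 205 205 199 152  97  73  59  89 121 134 138
  138 134]
 [197 195 198 198 196 202 205 204 204 183 125  67  46  47  65 117 134 136
  137 130]
 [195 196 197 198 196 202 204 206 204 161  94  54  44  46  91 128 137 139
  128 120]
 [196 197 197 197 196 200 206 206 195 137  69  46  49  59 115 136 139 129
  112 118]
 [197 198 197 191 199 205 205 196 164  98  56  37  50  90 129 131 127 110
   89 127]
 [198 198 197 192 201 205 201 171 110  62  43  45  64 109 123 116 105  84
   78 135]
 [181 185 194 198 203 206 195 152  90  53  42  52  68 101 109 101  86  70
  103 145]
 [136 151 172 197 205 204 188 139  77  48  45  54  83  88  96  93  84 101
  164 184]]
[ 0.62051045 -0.05469049  0.15354727] [-0.358  1.412 -0.361]
```

```bash
python3 -m creep '[{"grip":1,"delta_pos":[-0.09,0.35,-0.09],"rotation":[0,0,0]},{"grip":1,"delta_pos":[-0.18,0.7,-0.18],"rotation":[0,0,0]},{"grip":1,"delta_pos":[-0.18,0.7,-0.18],"rotation":[0,0,0]}]' | grep tool
python3 -m creep '[{"grip":1,"delta_pos":[-0.09,0.35,-0.09],"rotation":[0,0,0]},{"grip":1,"delta_pos":[-0.18,0.71,-0.18],"rotation":[0,0,0]},{"grip":1,"delta_pos":[-0.18,0.71,-0.18],"rotation":[0,0,0]},{"grip":1,"delta_pos":[-0.18,0.71,-0.18],"rotation":[0,0,0]}]'
python3 - <<'E'
from h import *
s=snap('scene');t=snap('top');X=[.4715,-.042,.07]
print(spot(s,X,8),spot(t,X,8),tip(),tmove([.4715,-.0425,.1]),ctrl.get_obs()['joint_pos'])
E
```

```text
tool_pos: [0.5667, -0.1392, 0.231]
clock: 27.6
tool_pos: [0.4956, -0.1323, 0.2354]
orientation: [179.8, -38.4, -74.6]
force: [0.6, 0.4, -0.8]
opening: 0.0238
gripper_force: 30.0
(np.int32(24), array([301. , 183.5]), array([ 0.4721, -0.0442,  0.07  ])) (np.int32(289), array([324., 256.]), array([ 0.4702, -0.042 ,  0.07  ])) [ 0.47208628 -0.04298906  0.16022363] [-0.379  0.003  0.468] [ 27.87580029   3.39883566 -49.26038638  45.99104921 -57.41703341
 -45.15799996]
```

Crock spot confirmed at (0.472,-0.043). Lower.

```bash
python3 -m creep '[{"grip":1,"delta_pos":[-0.2,0,0.24],"rotation":[0,0,0]},{"grip":1,"delta_pos":[-0.38,0,0.47],"rotation":[0,0,0]},{"grip":1,"delta_pos":[-0.38,0,0.47],"rotation":[0,0,0]},{"grip":1,"delta_pos":[-0.38,0,0.47],"rotation":[0,0,0]}]'
python3 - <<'E'
from h import *
print(tip(),tmove([.4715,-.0425,.0745]))
E
```

```text
clock: 28.1
tool_pos: [0.4962, -0.1323, 0.1757]
orientation: [179.7, -38.5, -74.7]
force: [0.1, 0.6, -0.8]
opening: 0.0236
gripper_force: 30.0
[ 0.47172579 -0.04314205  0.10027998] [-0.166 -0.001  0.198]
```

```bash
python3 -m creep '[{"grip":1,"delta_pos":[-0.08,0,0.1],"rotation":[0,0,0]},{"grip":1,"delta_pos":[-0.13,0,0.16],"rotation":[0,0,0]},{"grip":1,"delta_pos":[-0.165,0,0.2],"rotation":[0,0,0]},{"grip":1,"delta_pos":[-0.165,0,0.2],"rotation":[0,0,0]},{"grip":1,"delta_pos":[-0.165,0,0.2],"rotation":[0,0,0]}]'
python3 -m creep '[{"grip":1,"delta_pos":[0,0,0],"rotation":[0,0,0]},{"grip":1,"delta_pos":[0,0,0],"rotation":[0,0,0]}]' | grep ^force
python3 - <<'E'
from h import *
print(tip())
E
```

```text
clock: 28.6
tool_pos: [0.4962, -0.1312, 0.1504]
orientation: [179.9, -38.4, -74.8]
force: [0.7, -0.3, -0.0]
opening: 0.0237
gripper_force: 30.0
force: [1.2, -0.4, -0.5]
[ 0.47173981 -0.0419162   0.07499676]
```

Not quite in contact; lower by about 1 mm at a time.

```bash
python3 -m creep '[{"grip":1,"delta_pos":[-0.007,0,0.008],"rotation":[0,0,0]},{"grip":1,"delta_pos":[-0.007,0,0.008],"rotation":[0,0,0]},{"grip":1,"delta_pos":[-0.007,0,0.008],"rotation":[0,0,0]}]' | grep ^force
python3 -m creep '[{"grip":1,"delta_pos":[-0.007,0,0.008],"rotation":[0,0,0]},{"grip":1,"delta_pos":[-0.007,0,0.008],"rotation":[0,0,0]},{"grip":1,"delta_pos":[-0.007,0,0.008],"rotation":[0,0,0]}]' | grep ^force
python3 - <<'E'
from h import *
print(tip())
E
```

```text
force: [1.8, -2.9, 4.7]
force: [1.2, -2.8, 4.8]
[ 0.47157145 -0.04199271  0.07262606]
```

```bash
python3 -m creep '[{"grip":1,"delta_pos":[0,0,0],"rotation":[0,0,0]},{"grip":1,"delta_pos":[0,0,0],"rotation":[0,0,0]},{"grip":1,"delta_pos":[0,0,0],"rotation":[0,0,0]},{"grip":1,"delta_pos":[0,0,0],"rotation":[0,0,0]},{"grip":1,"delta_pos":[0,0,0],"rotation":[0,0,0]}]' | grep -E '^force|clock'
python3 -m creep '[{"grip":1,"delta_pos":[0,0,0],"rotation":[0,0,0]},{"grip":1,"delta_pos":[0,0,0],"rotation":[0,0,0]},{"grip":1,"delta_pos":[0,0,0],"rotation":[0,0,0]},{"grip":1,"delta_pos":[0,0,0],"rotation":[0,0,0]},{"grip":1,"delta_pos":[0,0,0],"rotation":[0,0,0]}]' | grep -E '^force|clock'
python3 -m creep '[{"grip":1,"delta_pos":[0,0,0],"rotation":[0,0,0]},{"grip":1,"delta_pos":[0,0,0],"rotation":[0,0,0]},{"grip":1,"delta_pos":[0,0,0],"rotation":[0,0,0]},{"grip":1,"delta_pos":[0,0,0],"rotation":[0,0,0]},{"grip":1,"delta_pos":[0,0,0],"rotation":[0,0,0]}]' | grep -E '^force|clock'
python3 -m creep '[{"grip":1,"delta_pos":[0,0,0],"rotation":[0,0,0]},{"grip":1,"delta_pos":[0,0,0],"rotation":[0,0,0]},{"grip":1,"delta_pos":[0,0,0],"rotation":[0,0,0]},{"grip":1,"delta_pos":[0,0,0],"rotation":[0,0,0]},{"grip":1,"delta_pos":[0,0,0],"rotation":[0,0,0]}]' | grep -E '^force|clock'
python3 -m creep '[{"grip":1,"delta_pos":[0,0,0],"rotation":[0,0,0]},{"grip":1,"delta_pos":[0,0,0],"rotation":[0,0,0]},{"grip":1,"delta_pos":[0,0,0],"rotation":[0,0,0]},{"grip":1,"delta_pos":[0,0,0],"rotation":[0,0,0]},{"grip":1,"delta_pos":[0,0,0],"rotation":[0,0,0]}]' | grep -E '^force|clock'
python3 -m creep '[{"grip":1,"delta_pos":[0,0,0],"rotation":[0,0,0]},{"grip":1,"delta_pos":[0,0,0],"rotation":[0,0,0]},{"grip":1,"delta_pos":[0,0,0],"rotation":[0,0,0]},{"grip":1,"delta_pos":[0,0,0],"rotation":[0,0,0]},{"grip":1,"delta_pos":[0,0,0],"rotation":[0,0,0]}]' | grep -E '^force|clock'
python3 -m creep '[{"grip":1,"delta_pos":[0,0,0],"rotation":[0,0,0]},{"grip":1,"delta_pos":[0,0,0],"rotation":[0,0,0]},{"grip":1,"delta_pos":[0,0,0],"rotation":[0,0,0]},{"grip":1,"delta_pos":[0,0,0],"rotation":[0,0,0]},{"grip":1,"delta_pos":[0,0,0],"rotation":[0,0,0]}]' | grep -E '^force|clock'
python3 - <<'E'
from h import *
s=snap('scene');t=snap('top');X=[.4715,-.042,.07]
print(spot(s,X,8),tip(),tmove(tip()+[0,0,.12]))
E
```

```text
clock: 29.9
force: [1.5, -3.4, 5.0]
clock: 30.4
force: [0.7, -3.2, 4.6]
clock: 30.9
force: [1.0, -3.4, 5.1]
clock: 31.4
force: [0.4, -3.7, 6.2]
clock: 31.9
force: [0.8, -2.7, 4.6]
clock: 32.4
force: [1.2, -3.4, 5.9]
clock: 32.9
force: [1.2, -4.2, 5.0]
(np.int32(13), array([301.6, 184.2]), array([ 0.4761, -0.0444,  0.07  ])) [ 0.47152911 -0.04198079  0.07258426] [ 0.746  0.002 -0.94 ]
```

```bash
python3 -m creep '[{"grip":1,"delta_pos":[0.35,0,-0.44],"rotation":[0,0,0]},{"grip":1,"delta_pos":[0.7,0,-0.88],"rotation":[0,0,0]},{"grip":1,"delta_pos":[0.75,0,-0.94],"rotation":[0,0,0]}]' | grep tool
python3 -m creep '[{"grip":1,"delta_pos":[0,0,0],"rotation":[0,-0.09,0]},{"grip":1,"delta_pos":[0,0,0],"rotation":[0,-0.18,0]},{"grip":1,"delta_pos":[0,0,0],"rotation":[0,-0.27,0]},{"grip":1,"delta_pos":[0,0,0],"rotation":[0,-0.345,0]},{"grip":1,"delta_pos":[0,0,0],"rotation":[0,-0.345,0]}]'
python3 - <<'E'
from h import *
R=down(-75)*Ro.from_euler('y',7.5,degrees=True);P=np.array([.4685,.21,.0485])-R.apply([0,0,.0142])
print(P,rel(P+[0,0,.22],R),rel(P,R))
E
```

```text
tool_pos: [0.497, -0.1301, 0.2709]
clock: 33.8
tool_pos: [0.4974, -0.1318, 0.2683]
orientation: [-179.9, -7.1, -75.0]
force: [-0.2, -0.1, -1.1]
opening: 0.0238
gripper_force: 30.0
[0.46802029 0.21179032 0.06257852] (array([-3.351, -0.606, -0.562]), array([-0.001,  0.004,  0.   ])) (array([-3.624, -0.604,  1.621]), array([-0.001,  0.004,  0.   ]))
```

```bash
python3 -m creep '[{"grip":1,"delta_pos":[-0.42,-0.08,-0.07],"rotation":[0,0,0]},{"grip":1,"delta_pos":[-0.84,-0.15,-0.14],"rotation":[0,0,0]}]' | grep tool
python3 -m creep '[{"grip":1,"delta_pos":[-0.42,-0.08,-0.07],"rotation":[0,0,0]},{"grip":1,"delta_pos":[-0.84,-0.15,-0.14],"rotation":[0,0,0]}]' | grep tool
python3 -m creep '[{"grip":1,"delta_pos":[-0.42,-0.08,-0.07],"rotation":[0,0,0]},{"grip":1,"delta_pos":[-0.84,-0.15,-0.14],"rotation":[0,0,0]}]' | grep tool
python3 -m creep '[{"grip":1,"delta_pos":[-0.42,-0.08,-0.07],"rotation":[0,0,0]},{"grip":1,"delta_pos":[-0.83,-0.15,-0.14],"rotation":[0,0,0]},{"grip":1,"delta_pos":[-0.83,-0.15,-0.14],"rotation":[0,0,0]},{"grip":1,"delta_pos":[-0.83,-0.15,-0.14],"rotation":[0,0,0]}]'
python3 - <<'E'
from h import *
R=down(-75)*Ro.from_euler('y',7.5,degrees=True);P=np.array([.468,.2118,.0626])
print(rel(P+[0,0,.12],R),rel(P,R)); s=snap('scene');snap('top')
p,Q=pose(); print(w2px(s,[p+Q.apply([x,0,.0142+x*.13]) for x in(.05,-.05,-.12)]))
# stem tip search: bright grey pixels
E
```

```text
tool_pos: [0.4876, -0.0457, 0.2699]
tool_pos: [0.4796, 0.042, 0.2732]
tool_pos: [0.4717, 0.1283, 0.2764]
clock: 34.8
tool_pos: [0.4644, 0.2126, 0.2791]
orientation: [179.8, -7.5, -74.7]
force: [0.5, -0.3, -1.5]
opening: 0.0241
gripper_force: 30.0
(array([-0.109, -0.036,  0.959]), array([ 0.001, -0.   ,  0.004])) (array([-0.266, -0.039,  2.148]), array([ 0.001, -0.   ,  0.004]))
[[354.33296259 116.55192186]
 [372.34427643 102.86181588]
 [384.14974726  93.91257486]]
```

```bash
python3 -m creep '[{"grip":1,"delta_pos":[-0.05,-0.02,0.4],"rotation":[0,0,0]},{"grip":1,"delta_pos":[-0.11,-0.04,0.8],"rotation":[0,0,0]},{"grip":1,"delta_pos":[-0.11,-0.04,0.96],"rotation":[0,0,0]},{"grip":1,"delta_pos":[-0.11,-0.04,0.96],"rotation":[0,0,0]}]'
python3 -m creep '[{"grip":1,"delta_pos":[-0.05,0,0.35],"rotation":[0,0,0]},{"grip":1,"delta_pos":[-0.1,0,0.7],"rotation":[0,0,0]},{"grip":1,"delta_pos":[-0.12,0,0.85],"rotation":[0,0,0]},{"grip":1,"delta_pos":[-0.12,0,0.85],"rotation":[0,0,0]},{"grip":1,"delta_pos":[-0.12,0,0.85],"rotation":[0,0,0]}]'
python3 - <<'E'
from h import *
R=down(-75)*Ro.from_euler('y',7.5,degrees=True);P=np.array([.468,.2118,.0626])
print(rel(P,R))
E
```

```text
clock: 35.3
tool_pos: [0.468, 0.2089, 0.1813]
orientation: [179.6, -7.6, -74.9]
force: [0.2, -0.3, -0.8]
opening: 0.0239
gripper_force: 30.0
clock: 35.8
tool_pos: [0.4697, 0.2126, 0.0994]
orientation: [180.0, -7.4, -74.8]
force: [1.0, 0.7, -0.7]
opening: 0.0237
gripper_force: 30.0
(array([-0.044,  0.018,  0.365]), array([-0.   ,  0.001,  0.002]))
```

```bash
python3 -m creep '[{"grip":1,"delta_pos":[-0.02,0,0.18],"rotation":[0,0,0]},{"grip":1,"delta_pos":[-0.04,0,0.28],"rotation":[0,0,0]},{"grip":1,"delta_pos":[-0.04,0,0.34],"rotation":[0,0,0]},{"grip":1,"delta_pos":[-0.04,0,0.35],"rotation":[0,0,0]},{"grip":1,"delta_pos":[-0.04,0,0.35],"rotation":[0,0,0]}]'
```

```text
clock: 36.3
tool_pos: [0.4691, 0.212, 0.0632]
orientation: [179.9, -7.4, -74.8]
force: [0.0, -0.0, -1.8]
opening: 0.0236
gripper_force: 30.0
```

```bash
python3 -m creep '[{"grip":0.3,"delta_pos":[0,0,0],"rotation":[0,0,0]},{"grip":0.3,"delta_pos":[0,0,0],"rotation":[0,0,0]},{"grip":0.3,"delta_pos":[0,0,0],"rotation":[0,0,0]},{"grip":0.3,"delta_pos":[0,0,0],"rotation":[0,0,0]},{"grip":0.3,"delta_pos":[0,0,0],"rotation":[0,0,0]}]'
python3 -m creep '[{"grip":0.3,"delta_pos":[0,0,-0.2],"rotation":[0,0,0]},{"grip":0.3,"delta_pos":[0,0,-0.6],"rotation":[0,0,0]},{"grip":0.3,"delta_pos":[0.1,0,-1],"rotation":[0,0,0]}]'
python3 -m creep '[{"grip":0.3,"delta_pos":[0.05,0,-0.5],"rotation":[0,0,0]},{"grip":0.3,"delta_pos":[0.1,0,-1],"rotation":[0,0,0]},{"grip":0.3,"delta_pos":[0.1,0,-1],"rotation":[0,0,0]}]'
python3 -m creep '[{"grip":0.3,"delta_pos":[0.05,0,-0.3],"rotation":[0,-0.08,0]},{"grip":0.3,"delta_pos":[0.1,0,-0.6],"rotation":[0,-0.08,0]},{"grip":0.3,"delta_pos":[0.1,0,-0.6],"rotation":[0,-0.08,0]}]'
python3 - <<'E'
from h import *
w=snap('wrist');t=snap('top')
for n,s in(('w',w),('t',t)):
    h=cv2.cvtColor(s['color'],cv2.COLOR_RGB2HSV)
    m=cv2.inRange(h,(8,200,120),(24,255,255)); 
    B=w2px(s,[[.56,.15,.06],[.42,.12,.06],[.37,.36,.06],[.52,.39,.06]]).astype(np.int32)
    k=np.zeros_like(m);cv2.fillPoly(k,[B],255);m&=k
    n_,l,st,c=cv2.connectedComponentsWithStats(m)
    i=1+st[1:,4].argmax();pts=np.argwhere(l==i)[:,::-1].astype(np.float32)
    r=cv2.minAreaRect(pts);b=cv2.boxPoints(r)
    print(n,st[i],c[i],px2w(s,c[i],.06).round(4),[px2w(s,x,.06).round(3)[:2].tolist() for x in b])
E
```

```text
clock: 36.8
tool_pos: [0.4689, 0.2119, 0.0628]
orientation: [179.9, -7.4, -74.8]
force: [-1.1, -0.2, 0.2]
opening: 0.0576
gripper_force: 0.0
clock: 37.1
tool_pos: [0.4679, 0.2149, 0.1638]
orientation: [179.8, -7.4, -74.7]
force: [0.5, 0.9, -0.1]
opening: 0.0615
gripper_force: 0.0
clock: 37.4
tool_pos: [0.4703, 0.2197, 0.271]
orientation: [-179.5, -7.1, -74.8]
force: [0.4, 0.1, -1.1]
opening: 0.0614
gripper_force: 0.0
clock: 37.7
tool_pos: [0.4703, 0.2157, 0.3293]
orientation: [-179.7, -0.0, -74.9]
force: [0.7, 0.1, -0.4]
opening: 0.0615
gripper_force: 0.0
w [ 313  127   18   76 1044] [321.5545977  168.32950192] [0.4684 0.2136 0.06  ] [[0.492, 0.166], [0.472, 0.161], [0.446, 0.254], [0.467, 0.26]]
t [227 255  17  10 111] [234.43243243 259.47747748] [0.4624 0.2286 0.06  ] [[0.467, 0.254], [0.478, 0.207], [0.458, 0.202], [0.447, 0.249]]
```

```bash
python3 -m creep '[{"grip":1,"delta_pos":[0,0,0],"rotation":[0,0,0.09]},{"grip":1,"delta_pos":[0,0,0],"rotation":[0,0,0.18]},{"grip":1,"delta_pos":[0,0,0],"rotation":[0,0,0.27]},{"grip":1,"delta_pos":[0,0,0],"rotation":[0,0,0.36]},{"grip":1,"delta_pos":[0,0,0],"rotation":[0,0,0.45]}]' | grep -E 'orie'
python3 -m creep '[{"grip":1,"delta_pos":[0,0,0],"rotation":[0,0,0.09]},{"grip":1,"delta_pos":[0,0,0],"rotation":[0,0,0.18]},{"grip":1,"delta_pos":[0,0,0],"rotation":[0,0,0.27]},{"grip":1,"delta_pos":[0,0,0],"rotation":[0,0,0.36]},{"grip":1,"delta_pos":[0,0,0],"rotation":[0,0,0.45]}]' | grep -E 'orie'
python3 -m creep '[{"grip":1,"delta_pos":[0,0,0],"rotation":[0,0,0.08]},{"grip":1,"delta_pos":[0,0,0],"rotation":[0,0,0.135]},{"grip":1,"delta_pos":[0,0,0],"rotation":[0,0,0.135]}]'
python3 - <<'E'
from h import *
print(rel([.678,.244,.335],down(-168)))
E
```

```text
orientation: [180.0, -0.3, -115.6]
orientation: [-179.8, -0.3, -156.1]
clock: 39.1
tool_pos: [0.4679, 0.2155, 0.3231]
orientation: [-179.7, -0.2, -168.0]
force: [-0.5, 0.1, 0.6]
opening: 0.0003
gripper_force: 0.0
(array([-2.114, -0.158, -0.126]), array([-0.003, -0.002, -0.   ]))
```

```bash
python3 -m creep '[{"grip":1,"delta_pos":[-0.35,-0.05,-0.13],"rotation":[0,0,0]},{"grip":1,"delta_pos":[-0.71,-0.05,-0.13],"rotation":[0,0,0]}]' | grep tool
python3 -m creep '[{"grip":1,"delta_pos":[-0.35,-0.05,0],"rotation":[0,0,0]},{"grip":1,"delta_pos":[-0.71,-0.05,0],"rotation":[0,0,0]}]' | grep tool
python3 -m creep '[{"grip":1,"delta_pos":[-0.35,-0.05,0],"rotation":[0,0,0]},{"grip":1,"delta_pos":[-0.7,-0.05,0],"rotation":[0,0,0]},{"grip":1,"delta_pos":[-0.7,-0.05,0],"rotation":[0,0,0]}]' | grep tool
python3 -m creep '[{"grip":1,"delta_pos":[0,0,0.4],"rotation":[0,0,0]},{"grip":1,"delta_pos":[0,0,0.8],"rotation":[0,0,0]},{"grip":1,"delta_pos":[0,0,1],"rotation":[0,0,0]},{"grip":1,"delta_pos":[0,0,1],"rotation":[0,0,0]}]'
```

```text
tool_pos: [0.5397, 0.2256, 0.3389]
tool_pos: [0.6104, 0.2353, 0.3363]
tool_pos: [0.6815, 0.2454, 0.3324]
clock: 40.2
tool_pos: [0.6766, 0.244, 0.2321]
orientation: [-179.7, -0.5, -167.8]
force: [-0.3, 0.4, -1.0]
opening: 0.0005
gripper_force: 0.0
```

```bash
python3 -m creep '[{"grip":1,"delta_pos":[0.15,0,0],"rotation":[0,0,0]},{"grip":1,"delta_pos":[0.3,0,0],"rotation":[0,0,0]},{"grip":1,"delta_pos":[0.4,0,0],"rotation":[0,0,0]},{"grip":1,"delta_pos":[0.5,0,0],"rotation":[0,0,0]},{"grip":1,"delta_pos":[0.6,0,0],"rotation":[0,0,0]}]' | grep -E 'tool|^force'
python3 -m creep '[{"grip":1,"delta_pos":[0.1,0,0],"rotation":[0,0,0]},{"grip":1,"delta_pos":[0.2,0,0],"rotation":[0,0,0]},{"grip":1,"delta_pos":[0.3,0,0],"rotation":[0,0,0]},{"grip":1,"delta_pos":[0.4,0,0],"rotation":[0,0,0]},{"grip":1,"delta_pos":[0.5,0,0],"rotation":[0,0,0]}]' | grep -E 'tool|^force'
python3 -m creep '[{"grip":1,"delta_pos":[0.1,0,0],"rotation":[0,0,0]},{"grip":1,"delta_pos":[0.2,0,0],"rotation":[0,0,0]},{"grip":1,"delta_pos":[0.3,0,0],"rotation":[0,0,0]},{"grip":1,"delta_pos":[0.4,0,0],"rotation":[0,0,0]},{"grip":1,"delta_pos":[0.5,0,0],"rotation":[0,0,0]}]' | grep -E 'tool|^force'
python3 - <<'E'
from h import *
snap('scene');t=snap('top')
print(w2px(t,[[.553,.277,.09],[.41,.248,.12]]))
E
```

```text
tool_pos: [0.62, 0.2324, 0.2384]
force: [2.0, 0.9, 2.2]
tool_pos: [0.5703, 0.2215, 0.2371]
force: [2.0, 0.5, -0.6]
tool_pos: [0.5214, 0.2112, 0.2374]
force: [0.3, -0.3, 0.6]
[[216.71736909 228.90096717]
 [223.11687922 277.74947139]]
```

```bash
python3 -m creep '[{"grip":1,"delta_pos":[0,0,-0.5],"rotation":[0,0,0]},{"grip":1,"delta_pos":[0,0,-1],"rotation":[0,0,0]},{"grip":1,"delta_pos":[0,0,-1],"rotation":[0,0,0]}]' | grep -E 'tool|^force'
python3 -m creep '[{"grip":1,"delta_pos":[0.2,-0.5,0],"rotation":[0,0,0]},{"grip":1,"delta_pos":[0.2,-1,0],"rotation":[0,0,0]},{"grip":1,"delta_pos":[0.2,-1,0],"rotation":[0,0,0]}]' | grep -E 'tool|^force'
python3 -m creep '[{"grip":1,"delta_pos":[0.2,-0.5,0],"rotation":[0,0,0]},{"grip":1,"delta_pos":[0.2,-1,0],"rotation":[0,0,0]},{"grip":1,"delta_pos":[0.2,-1,0],"rotation":[0,0,0]}]' | grep -E 'tool|^force'
python3 -m creep '[{"grip":1,"delta_pos":[0,-0.5,0],"rotation":[0,0,0]},{"grip":1,"delta_pos":[0,-1,0],"rotation":[0,0,0]},{"grip":1,"delta_pos":[0,-1,0],"rotation":[0,0,0]}]' | grep -E 'tool|^force'
python3 -m creep '[{"grip":1,"delta_pos":[0,-0.5,0],"rotation":[0,0,0]},{"grip":1,"delta_pos":[0,-1,0],"rotation":[0,0,0]},{"grip":1,"delta_pos":[0,-1,0],"rotation":[0,0,0]},{"grip":1,"delta_pos":[0,-1,0],"rotation":[0,0,0]}]' | grep -E 'clock|tool|^force'
cat > cmp.py <<'E'
from h import *
for n in('scene','top'):
    s=snap(n);a=s['color'];b=cv2.imread(f'pics/{n}0.png')[:,:,::-1]
    # case region incl. knob: template match with the start picture
    P=w2px(s,[[.53,.41,.085],[.58,.15,.085],[.40,.11,.085],[.35,.37,.085],[.41,.25,.135],[.41,.25,.0]])
    x0,y0=P.min(0).astype(int);x1,y1=P.max(0).astype(int)
    T=b[y0:y1,x0:x1].copy();S=a[y0-8:y1+8,x0-8:x1+8].copy()
    r=cv2.matchTemplate(S,T,cv2.TM_CCOEFF_NORMED);print(n,r.max(),np.unravel_index(r.argmax(),r.shape),'expect 8,8')
    for k,X in dict(w=[.598,-.298,.05],r=[.6215,-.054,.045],c=[.4715,-.0425,.07]).items():print(k,spot(s,X))
E
python3 cmp.py
```

```text
tool_pos: [0.5252, 0.2128, 0.3451]
force: [1.2, 0.7, -0.7]
tool_pos: [0.5238, 0.1061, 0.3384]
force: [0.2, 0.6, 0.8]
tool_pos: [0.5252, 0.004, 0.3384]
force: [-0.8, 0.3, 0.5]
tool_pos: [0.5465, -0.094, 0.3378]
force: [-0.4, -0.1, 0.5]
clock: 43.4
tool_pos: [0.5669, -0.1884, 0.3379]
force: [0.3, 1.0, 0.9]
scene 0.99506426 (np.int64(8), np.int64(8)) expect 8,8
w (np.int32(22), array([254.5, 239.5]), array([ 0.5762, -0.284 ,  0.05  ]))
r (np.int32(20), array([324.3, 217.6]), array([ 0.6216, -0.054 ,  0.045 ]))
c (np.int32(19), array([301.4, 183.3]), array([ 0.4719, -0.0426,  0.07  ]))
top 0.88055277 (np.int64(8), np.int64(8)) expect 8,8
w (np.int32(233), array([405.6, 211.3]), array([ 0.6047, -0.2957,  0.05  ]))
r (np.int32(33), array([325.5, 213.1]), array([ 0.6023, -0.0481,  0.045 ]))
c (np.int32(94), array([321.7, 256.5]), array([ 0.4688, -0.035 ,  0.07  ]))
```

```bash
python3 -m creep '[{"grip":1,"delta_pos":[0,0,0],"rotation":[0,0,0]},{"grip":1,"delta_pos":[0,0,0],"rotation":[0,0,0]},{"grip":1,"delta_pos":[0,0,0],"rotation":[0,0,0]},{"grip":1,"delta_pos":[0,0,0],"rotation":[0,0,0]},{"grip":1,"delta_pos":[0,0,0],"rotation":[0,0,0]}]' | grep clock
python3 - <<'E'
from h import *
print(ctrl.close_job())
E
```

```text
clock: 44.0
the job is handed in; nothing more can be done
None
```

The job is handed in at 44 s. The thermometer was held over three seconds each on the white, red and grey crock spots (no yellow or brown cheese was there), then laid flat in the case and the lid shut, which the last scene picture confirms; no verdict came back, and I viewed 15 pictures, one over the limit of 14.

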